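# Pack bath ducks into a gift tub, seal it and scan its ticket

## Robot

A 6-joint arm with a two-finger parallel gripper is mounted at the origin on the work surface. World frame = base frame: x ahead of the robot, y to its left, z up, the work surface at z = 0. Lengths are in m, angles in rad, forces in N, time in s.
With the tool pointing down it reaches from about 0.325 to 0.9 m from the base axis. Payload 6.1 kg.
Tool frame: the origin (TCP) lies at the very end of the fingers, on their centre line; the grasp point (between the pads) lies 19 mm behind it (robot.grasp_offset is the distance from the TCP to the grasp point, in m); z points along the fingers, y is the line along which they close (so a half turn about z gives the same grasp; the last joint's range is limited). The gripper opens to 85 mm and grips with 20 to 120 N. Pads are 22 mm wide; open, the fingers measure 114 mm over their backs; the gripper's body (76 mm by 85 mm) begins 54 mm behind the grasp point. The pads swing forward as they close: fully open they stand 13 mm farther back than shut.
Start: joints at [-1.435, 0.22, 1.526, -0, 1.395, -0.126], TCP at [0.162, -0.604, 0.231] pointing down, gripper open.
Joint ranges: [-2.98, 2.98], [-0.91, 2.08], [0.09, 2.57], [-1.24, 4.39], [0.2, 2.65], [-2.68, 2.68]. Speed limits (rad/s): [2.57, 2.57, 3.01, 3.14, 3.14, 3.14].

## Interface

Orientations are given as a 3x3 rotation matrix whose columns are the frame's x, y, z axes.
In Python, from bench import telemetry, viewer, order, spotter, robot gives the robot as it stands.
- The arm moves only by the tool play_rows, never from a script. Its argument "plan" is a list of rows, each an object with "slide": the shift along the tool's x, y, z in mm, a list of three; "spin": the turn about the tool's z in rad. A call has 1 to 20 rows; each row shifts and turns the commanded pose from where the row before left it, along the tool's axes as they then stand; what a row does not reach is not made up. A row lasts 1/8 s, in which the tool goes at most 62.5 mm and 10.7 degrees, less where a joint would pass 70% of its speed; a pose out of reach is approached as far as the arm can. A call with a gripper value outside its range is refused whole. "claw" is the opening, from 0 (shut) to 1 (fully open), set as the call begins (left out, the last holds). The fingers move at their own pace and stop on an object; "force" is the grip in N (left out, the last holds). Time passes only in rows, so rows that do not move let the fingers close. It gives the time, the measured TCP pose, the force, the opening and the grip force at its end, in the units of the state.
- telemetry.read_state(): the state, without advancing time (a new reading comes with each control period).
- viewer.snapshot(name): name is "scene" or "top"; returns a dict with "frame" (400x640x3 uint8, red, green, blue), "fx", "fy", "cx", "cy" (pixels), "D" ([k1, k2, p1, p2, k3] as OpenCV has them; the pictures are not rectified), "rvec" (rotation vector, rad) and "tvec" (3), from world to camera coordinates, as OpenCV has them. Camera axes: x right, y down, z forward; pixel columns grow to the right and rows downward; lengths in m; the calibration is good to about 2 mm. A picture is of the moment at which its call begins. There is no depth.
- order.finish_job(): hands the job in; it is judged then, once.
Trained networks look in the newest picture that a camera, given by its name, has taken for a name from the list of things; names that differ only in an ending like _2 or _b are one class to them, and where a whole thing is asked for, a point or a joint stands for the part that bears it (a point fixed in the world has none). Each returns a list of dicts, best first, with "conf" (0 to 1); they miss things now and then, are a little off and sometimes report something else, mostly with a low value. They report only what shows in the picture. A call takes as long as a camera call.
- spotter.boxes_of(camera, thing): "xy" ([column, row] in pixels, amid what is visible of it).
The state is a dict: "t": time; "q": joint angles; "qd": joint speeds; "effort": joint torques, N m; "position": TCP position; "orientation": TCP orientation; "ft_force": force on the tool from outside, world axes, zero at the start; "moment": the same for the moment, N m; "opening": finger opening in m; "grasp_force": force on a finger pad.
Only numpy, scipy, OpenCV 4.12 (cv2) and the standard library are available. Lean on these libraries where they do the work, as an engineer would, in place of code of your own. Each camera call takes 0.05 s, during which the arm holds its last target. There are 200 camera calls.

## Task

Pack every bath duck on the shop counter into the white gift tub, holding their thin shells only lightly so that none cracks, then put the blue lid on and press it down gently until it is seated level and the foam seal is fully squashed. Then take the scanner from its charging pad, aim its window squarely at the barcode label on the sloping ticket stand from about 7 cm away, hold it still there for about two seconds, and stand it back on the middle of its pad, lined up with the pad. Leave the other things on the counter alone.

Things in the scene. Friction and masses are not known exactly. Their poses are not given: they have to be found in the camera images.
- tub: White open tub, fixed. Outer 132 (x) x 168 (y), walls 4 thick, 58 high, floor 4 thick (inside 124 x 160); on the walls a blue foam seal frame 8 high, same outer size, top 66 above the counter. Origin: centre of the underside, z up. Four ducks fit standing two by two (centres at x +-29, y +-34 leave room for fingers along y)
- seal (a joint): The foam seal on the tub rim: how far it has been squashed down, in m: 0 at first, 0.006 fully down. It takes about 7 to 10 N of downward push, does not spring back, and the lid's own weight does not move it. It counts as squashed above 0.0042
- lid: Loose blue lid, 120 g. Plate 144 (x) x 180 (y) x 4 on a skirt 10 deep, 3 thick, that goes outside the seal with 3 play a side. Grip rib on top along x: 60 long, 14 wide, 26 high, top at z = 40. Origin: centre of the skirt's lower edge, z up. Fits either way round. Lying on the fresh seal its origin is 56 above the tub's, fully pressed 50. Over 40 N between lid and tub cracks the rim
- duck_yellow: Yellow toy bath duck, hollow, 40 g, cracks above 75 N of finger force in all (both fingers added; a 20 N grip loads it with about 40). Body 44 (x) x 32 (y) x 30 high, straight sides; round head, 26 across, on top towards the front (+x); 51 high in all. Origin: centre of the underside, z up. Two to four ducks are there in a run; a missing one has no pose
- duck_orange: Orange toy bath duck, hollow, 40 g, cracks above 75 N of finger force in all (both fingers added; a 20 N grip loads it with about 40). Body 44 (x) x 32 (y) x 30 high, straight sides; round head, 26 across, on top towards the front (+x); 51 high in all. Origin: centre of the underside, z up. Two to four ducks are there in a run; a missing one has no pose
- duck_green: Green toy bath duck, hollow, 40 g, cracks above 75 N of finger force in all (both fingers added; a 20 N grip loads it with about 40). Body 44 (x) x 32 (y) x 30 high, straight sides; round head, 26 across, on top towards the front (+x); 51 high in all. Origin: centre of the underside, z up. Two to four ducks are there in a run; a missing one has no pose
- duck_red: Red toy bath duck, hollow, 40 g, cracks above 75 N of finger force in all (both fingers added; a 20 N grip loads it with about 40). Body 44 (x) x 32 (y) x 30 high, straight sides; round head, 26 across, on top towards the front (+x); 51 high in all. Origin: centre of the underside, z up. Two to four ducks are there in a run; a missing one has no pose
- ticket_stand: Black stand, fixed, 90 x 100 footprint, about 68 high, whose sloping top carries the barcode label. Origin: centre of the underside, z up
- label: White barcode label 52 (x, up the slope) x 80 (y) on the sloping top of the ticket stand, its centre 55 above the counter. Origin: label centre; z is the label's outward normal, tilted 0.35 rad from vertical towards the stand's -x side (the robot's side, give or take the stand's yaw); x points up the slope, y level
- pad: Flat black rubber charging pad, fixed, 210 (x) x 110 (y) x 6 thick, a green dot at one corner (-x, +y). Origin: centre of the underside, z up. The scanner belongs on top of it, its origin within 30 in x and y of the pad's centre, upright
- scanner: Bridge-shaped barcode scanner, 0.13 to 0.25 kg: grey head 45 (x) x 52 x 62 high at x = 62, red window in its underside; black handle 30 wide (y), z = 36 to 62, x = -62 to 40; grey foot 22 x 40 x 62 at x = -73. Stands on head and foot, x along the pad's x. Origin: underside level between head and foot, z up; it looks along its -z. Centre of mass near the origin's axis
- scan_spot (a point): The scanner's reading spot, 70 straight below the middle of its window: at (62.5, 0, -70) in the scanner's frame. To read, it must lie at the label's centre: within 18 along the label's x and y and 25 along its normal, scanner z within 0.2 rad of the label's normal, at rest for 1.5 s
- gift_box: Blue gift box with yellow ribbon, 80 x 80 x 60, loose: leave alone. Origin: centre of the underside
- sanitizer: Clear sanitizer bottle, 52 diameter, 130 high, loose: leave alone. Origin: centre of the underside
- ribbon_spool: Red ribbon spool, 64 diameter, 40 high, loose: leave alone. Origin: centre of the underside

How it is judged:
On the way, in this order (a step that is already met when the one before it is completed fails the run):
1. all ducks that are there lie in the tub (x of duck_yellow in the frame of tub between -0.064 and 0.064 m and y of duck_yellow in the frame of tub between -0.082 and 0.082 m and z of each of duck_yellow, duck_orange, duck_green, duck_red in the frame of tub below 0.045 m and x of duck_orange in the frame of tub between -0.064 and 0.064 m and y of duck_orange in the frame of tub between -0.082 and 0.082 m and x of duck_green in the frame of tub between -0.064 and 0.064 m and y of duck_green in the frame of tub between -0.082 and 0.082 m and x of duck_red in the frame of tub between -0.064 and 0.064 m and y of duck_red in the frame of tub between -0.082 and 0.082 m and linear speed of each of duck_yellow, duck_orange, duck_green, duck_red below 0.03 m/s), for 0.3 s.
2. the lid sits level on the tub and the seal is squashed (x of lid in the frame of tub between -0.006 and 0.006 m and y of lid in the frame of tub between -0.006 and 0.006 m and z of lid in the frame of tub below 0.0525 m and angle between lid's own z axis and vertical below 0.05 rad and value of joint seal above 0.0042 m and x of duck_yellow in the frame of tub between -0.064 and 0.064 m and y of duck_yellow in the frame of tub between -0.082 and 0.082 m and z of each of duck_yellow, duck_orange, duck_green, duck_red in the frame of tub below 0.045 m and x of duck_orange in the frame of tub between -0.064 and 0.064 m and y of duck_orange in the frame of tub between -0.082 and 0.082 m and x of duck_green in the frame of tub between -0.064 and 0.064 m and y of duck_green in the frame of tub between -0.082 and 0.082 m and x of duck_red in the frame of tub between -0.064 and 0.064 m and y of duck_red in the frame of tub between -0.082 and 0.082 m), for 0.3 s.
3. the scanner is aimed squarely at the label from about 7 cm and held still (x of scan_spot in the frame of label between -0.018 and 0.018 m and y of scan_spot in the frame of label between -0.018 and 0.018 m and z of scan_spot in the frame of label between -0.025 and 0.025 m and angle between the z axis of scanner and the z axis of label, either way round below 0.2 rad and linear speed of scanner below 0.03 m/s and angular speed of scanner below 0.2 rad/s), for 1.5 s.
At the end, for the whole second after the job is handed in: every duck there is in the tub; the lid centred on it within 6 mm, level within 0.05 rad, its origin under 52.5 mm above the tub's, the seal squashed over 4.2 mm; the scanner upright on its pad within 30 mm of the centre in x and y, x axes within 0.4 rad; all at rest (all of step 2 and x of scanner in the frame of pad between -0.03 and 0.03 m and y of scanner in the frame of pad between -0.03 and 0.03 m and z of scanner in the frame of pad below 0.012 m and angle between scanner's own z axis and vertical below 0.08 rad and angle between the x axis of scanner and the x axis of pad, either way round below 0.4 rad and linear speed of each of scanner, lid below 0.02 m/s and linear speed of each of duck_yellow, duck_orange, duck_green, duck_red below 0.03 m/s); the robot touches nothing.
It fails at once if a duck is squeezed by the fingers with more than 75 N in all (contact force between the fingers and duck_yellow above 75 N or contact force between the fingers and duck_orange above 75 N or contact force between the fingers and duck_green above 75 N or contact force between the fingers and duck_red above 75 N).
It fails at once if lid and tub are pressed together with more than 40 N (contact force between lid and tub above 40 N).
It fails at once if a thing that does not belong to the job is moved by more than 30 mm (distance of any of gift_box, sanitizer, ribbon_spool from where it was at the start of the episode above 0.03 m).
Of duck_yellow, duck_orange, duck_green, duck_red only 2 to 4 are there at a start; the rules pass over those that are not, and their reading is None.
At some moment in a run one of duck_yellow, duck_orange, duck_green, duck_red, lid may be knocked a few centimetres aside while the robot is not near it.
It also fails if it takes over 210 s, if anything falls off the work surface, if the arm or the gripper's body presses on something with over 40 N, if the wrist force passes 120 N, or if a joint passes its speed limit or range.

## Working session

There is one attempt and no reset: what is moved stays moved. The work goes in short steps, Python scripts to look and compute and a tool call to move; the robot and the scene stay as the last step left them, time stands still between calls to the robot, and variables do not carry over. Pictures are saved under pics/ and viewed, at most 15 in all, crops included, and the job is handed in when it is done.

Besides the shell and the picture viewer there is one more tool, called after "Call:" as a command line: name --argument value ..., lists and objects as JSON in quotes. play_rows: Moves the arm, as the interface text tells. Its arguments: {"type":"object","properties":{"plan":{"type":"array","items":{"type":"object","properties":{"slide":{"type":"array","items":{"type":"number"}},"spin":{"type":"number"}}}},"claw":{"type":"number"},"force":{"type":"number"}},"required":["plan"]}

```bash
ls; mkdir -p pics; cat > h.py <<'E'
import numpy as np, cv2
from bench import telemetry, viewer, order, spotter, robot
def snap(c,name=None):
    s=viewer.snapshot(c)
    if name: cv2.imwrite(f'pics/{name}.png',cv2.cvtColor(s['frame'],cv2.COLOR_RGB2BGR))
    return s
def cam(s):
    K=np.array([[s['fx'],0,s['cx']],[0,s['fy'],s['cy']],[0,0,1.]])
    return K,np.array(s['D'],float),np.array(s['rvec'],float),np.array(s['tvec'],float)
def ground(s,px,z):
    K,D,r,t=cam(s); R=cv2.Rodrigues(r)[0]
    u=cv2.undistortPoints(np.array(px,float).reshape(-1,1,2),K,D).reshape(-1,2)
    d=np.c_[u,np.ones(len(u))]@R; o=-R.T@t.ravel()
    return o+d*((z-o[2])/d[:,2])[:,None]
def proj(s,P):
    K,D,r,t=cam(s); return cv2.projectPoints(np.array(P,float).reshape(-1,3),r,t,K,D)[0].reshape(-1,2)
E
python3 - <<'E'
from h import *
H=dict(tub=.06,lid=.03,duck_yellow=.03,duck_orange=.03,duck_green=.03,duck_red=.03,ticket_stand=.055,label=.055,pad=.006,scanner=.06,gift_box=.06,sanitizer=.1,ribbon_spool=.04)
for c in('top','scene'):
    s=snap(c,c+'0')
    for k,z in H.items():
        b=spotter.boxes_of(c,k)
        print(c,k,[(np.round(x['xy']).tolist(),round(x['conf'],2),np.round(ground(s,x['xy'],z)[0,:2],3).tolist()) for x in b[:2]])
print(telemetry.read_state())
E
```

```text
pics
top tub [([265.0, 213.0], 0.85, [0.555, 0.075]), ([266.0, 142.0], 0.75, [0.763, 0.067])]
top lid [([361.0, 246.0], 0.83, [0.451, -0.205])]
top duck_yellow [([208.0, 246.0], 0.53, [0.459, 0.248]), ([161.0, 251.0], 0.52, [0.449, 0.391])]
top duck_orange [([161.0, 248.0], 0.7, [0.456, 0.389])]
top duck_green [([166.0, 208.0], 0.47, [0.575, 0.373]), ([265.0, 215.0], 0.17, [0.549, 0.078])]
top duck_red [([209.0, 205.0], 0.72, [0.582, 0.243])]
top ticket_stand [([372.0, 180.0], 0.72, [0.645, -0.24]), ([449.0, 217.0], 0.71, [0.531, -0.461])]
top label [([371.0, 180.0], 0.57, [0.643, -0.238])]
top pad [([436.0, 222.0], 0.79, [0.518, -0.437])]
top scanner [([447.0, 218.0], 0.82, [0.529, -0.454])]
top gift_box [([266.0, 141.0], 0.56, [0.764, 0.069])]
top sanitizer [([319.0, 147.0], 0.64, [0.736, -0.086]), ([198.0, 166.0], 0.55, [0.691, 0.259])]
top ribbon_spool [([323.0, 148.0], 0.78, [0.745, -0.099]), ([199.0, 163.0], 0.7, [0.707, 0.271])]
scene tub [([375.0, 225.0], 0.86, [0.559, 0.083])]
scene lid [([332.0, 146.0], 0.65, [0.46, -0.193]), ([366.0, 246.0], 0.65, [0.604, 0.102])]
scene du
[... 744 characters left out ...]
05,
        1.39469959e+00, -1.26084898e-01]), 'qd': array([-0.0006266 ,  0.00123458,  0.0008339 , -0.00068325, -0.00018344,
       -0.00194112]), 'effort': array([ 1.28904208e-03, -4.96840596e+01, -3.89722753e+01, -1.43019033e-04,
        1.09255838e-03, -4.42479359e-05]), 'position': array([ 0.16176704, -0.60368949,  0.23129758]), 'orientation': array([[ 9.65929174e-01,  2.58806550e-01,  1.94226702e-05],
       [ 2.58806550e-01, -9.65929174e-01,  1.50442870e-05],
       [ 2.26544838e-05, -9.50500144e-06, -1.00000000e+00]]), 'ft_force': array([-0.26980406,  0.99500927,  0.64287414]), 'moment': array([-0.02795741, -0.01953072,  0.03308975]), 'grasp_force': 0.0, 'opening': 0.0855864476198876}
```

```bash
python3 - <<'E'
import cv2
a=cv2.imread('pics/top0.png')
cv2.imwrite('pics/t0c.png',cv2.resize(a[100:300,120:520],None,fx=2,fy=2,interpolation=3))
b=cv2.imread('pics/scene0.png')
cv2.imwrite('pics/s0c.png',cv2.resize(b[60:360,190:560],None,fx=2,fy=2,interpolation=3))
E
```

```text
(no output)
```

View pics/t0c.png

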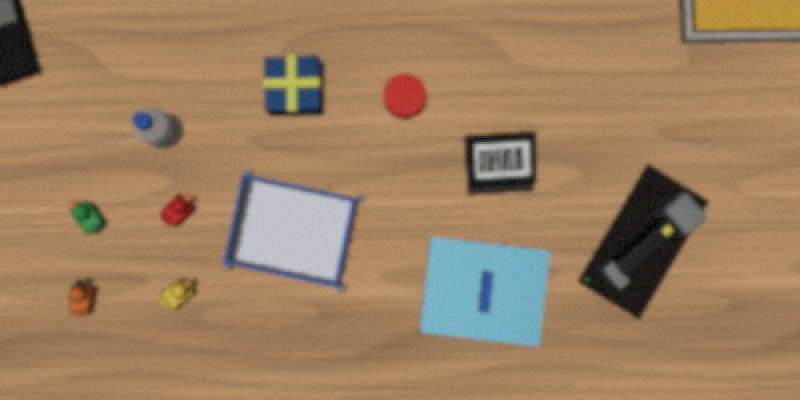

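View pics/s0c.png

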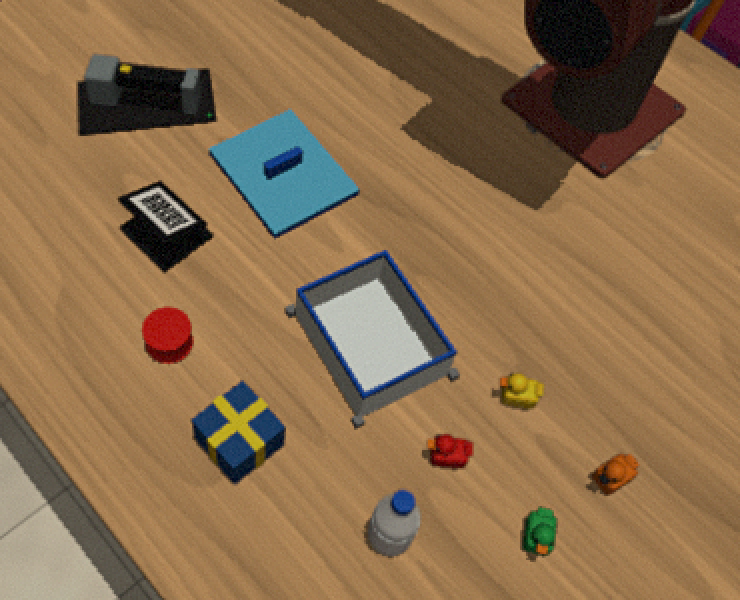

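Top view (crop/2 + (120,100) in px): ducks at the left (orange 161,248; green 164,208; red 209,205; yellow 208,246), tub 265,213, lid 361,246, stand 371,180, scanner on its pad at 443,220; the scene view agrees. Next I fit poses to both silhouettes.

```bash
cat > fit.py <<'E'
from h import *
from scipy.optimize import minimize
def box(cx,cy,z0,z1,lx,ly): return np.array([[cx+a*lx/2,cy+b*ly/2,z] for a in(-1,1) for b in(-1,1) for z in(z0,z1)])/1000
u=np.linspace(0,2*np.pi,13)[:-1]
sph=np.array([[np.cos(a)*np.cos(b),np.sin(a)*np.cos(b),np.sin(b)] for a in u for b in(-1.2,-.6,0,.6,1.2)])
DUCK=np.vstack([box(0,0,2,28,42,30),sph*.013+[.009,0,.038]])
M=dict(tub=box(0,0,58,66,132,168),lid=box(0,0,0,14,144,180),rib=box(0,0,14,40,60,14),pad=box(0,0,0,6,210,110),
 scanner=np.vstack([box(62,0,0,62,45,52),box(-73,0,0,62,22,40)]),label=box(0,0,0,0,52,80),duck=DUCK)
# hsv ranges
C=dict(tub=((105,130,50),(125,255,200)),lid=((85,70,90),(104,255,255)),rib=((105,120,50),(125,255,200)),pad=((0,0,0),(180,255,48)),
 scanner=((80,10,60),(125,110,220)),label=((0,0,120),(180,50,255)),
 duck_yellow=((22,150,90),(34,255,255)),duck_orange=((3,185,70),(14,255,255)),duck_green=((45,100,40),(85,255,255)),duck_red=((0,170,60),(180,255,255)))
def mask(s,k,c,r=45):
    im=cv2.GaussianBlur(s['frame'],(3,3),0); h=cv2.cvtColor(im,cv2.COLOR_RGB2HSV)
    m=cv2.inRange(h,C[k][0],C[k][1])
    if k=='duck_red': m&=((h[...,0]<5)|(h[...,0]>172)).astype(np.uint8)*255
    w=np.zeros_like(m); cv2.circle(w,tuple(int(v) for v in c),r,255,-1); return m&w
def hullimg(p,U=4):
    z=np.zeros((400*U,640*U),np.uint8)
    p=cv2.convexHull(((np.array(p,np.float32)+.5)*U-.5)); cv2.fillConvexPoly(z,np.round(p*16).astype(np.int32),1,shift=4); return z
def fit(k,shots,p0,z=0,tilt=0,r=45,cams=('top','scene'),flips=False,info=True):
    model=M['duck' if k.startswith('duck') else k]; T=[]
    def pts(p):
        c,s=np.cos(p[2]),np.sin(p[2]); R=np.array([[c,-s,0],[s,c,0],[0,0,1]])
        A=cv2.Rodrigues(np.array([0,-tilt,0.]))[0]
        return model@(R@A).T+[p[0],p[1],z]
    for c in cams:
        s=shots[c]; m=mask(s,k,proj(s,[[p0[0],p0[1],z+.02]])[0],r)
        n,l,st,_=cv2.connectedComponentsWithStats(m)
        keep=np.isin(l,[i for i in range(1,n) if st[i,4]>=max(6,.12*st[1:,4].max())])
        U=4; big=cv2.resize(keep.astype(np.float32),None,fx=U,fy=U,interpolation=cv2.INTER_LINEAR)>.5
        y,x=np.nonzero(big); q=(np.c_[x,y]+.5)/U-.5
        T.append((s,hullimg(q)))
    def cost(p):
        e=0
        for s,t in T:
            g=hullimg(proj(s,pts(p))); e+=1-(g&t).sum()/max(1,(g|t).sum())
        return e/len(T)
    best=None
    for y in ([p0[2]] if not flips else np.arange(12)*np.pi/6):
        a=minimize(cost,[p0[0],p0[1],y],method='Nelder-Mead',options=dict(initial_simplex=np.array([[p0[0]+a,p0[1]+b,y+d] for a,b,d in((0,0,0),(.01,0,0),(0,.01,0),(0,0,.2))]),xatol=2e-4,fatol=1e-4))
        if best is None or a.fun<best.fun: best=a
    if info: print(k,cams,np.round(best.x,4).tolist(),'cost',round(best.fun,3),[int(t.sum()/16) for _,t in T])
    return best.x
E
cat > load.py <<'E'
E
python3 - <<'E'
from fit import *
import pickle
S={c:snap(c) for c in('top','scene')}
pickle.dump(S,open('S0.pkl','wb'))
for k,p in dict(tub=(.555,.078,-.17),lid=(.455,-.2,-.1),label=(.645,-.235,0)).items():
    for cs in(('top','scene'),('top',),('scene',)):
        fit(k,S,p,z=.055 if k=='label' else 0,tilt=-.35*0 if k!='label' else .35,cams=cs,r=40 if k=='tub' else 50)
fit('rib',S,(.455,-.2,-.1),r=30)
fit('pad',S,(.525,-.44,-.5),cams=('top',)); fit('scanner',S,(.52,-.44,-.7))
for k,p in dict(duck_yellow=(.462,.248),duck_orange=(.452,.393),duck_green=(.577,.38),duck_red=(.585,.252)).items(): fit(k,S,(*p,0),flips=True,r=14)
E
```

```text
Traceback (most recent call last):
  File "fit.py", line 33, in fit
    T.append((s,hullimg(q)))
                ~~~~~~~^^^
  File "fit.py", line 20, in hullimg
    p=cv2.convexHull(((np.array(p,np.float32)+.5)*U-.5)); cv2.fillConvexPoly(z,np.round(p*16).astype(np.int32),1,shift=4); return z
                                                                                        ~^~~
TypeError: unsupported operand type(s) for *: 'NoneType' and 'int'
```

```bash
python3 - <<'E'
from fit import *
import pickle
S=pickle.load(open('S0.pkl','rb'))
for c in S:
    h=cv2.cvtColor(cv2.GaussianBlur(S[c]['frame'],(3,3),0),cv2.COLOR_RGB2HSV)
    P={'top':dict(rim=(266,236),rimL=(237,205),lid=(350,255),rib=(362,245),label=(357,180),pad=(430,237),head=(462,206),foot=(428,237),handle=(440,225),Y=(208,247),O=(161,249),G=(164,208),R=(208,206),wood=(300,260),shadow=(292,244)),
       'scene':dict(rim=(392,250),lid=(310,150),rib=(331,142),label=(264,160),pad=(235,121),head=(240,100),foot=(285,103),Y=(451,257),O=(498,296),G=(459,323),R=(416,285),wood=(300,180))}[c]
    print(c,{k:h[y,x].tolist() for k,(x,y) in P.items()})
E
```

```text
top {'rim': [113, 37, 139], 'rimL': [145, 27, 122], 'lid': [97, 103, 199], 'rib': [109, 165, 147], 'label': [42, 11, 119], 'pad': [72, 13, 102], 'head': [78, 11, 120], 'foot': [75, 13, 120], 'handle': [30, 7, 38], 'Y': [24, 163, 181], 'O': [12, 194, 133], 'G': [67, 147, 99], 'R': [1, 195, 150], 'wood': [15, 111, 158], 'shadow': [15, 68, 136]}
scene {'rim': [90, 3, 77], 'lid': [97, 141, 164], 'rib': [109, 222, 61], 'label': [24, 19, 66], 'pad': [170, 35, 22], 'head': [70, 11, 68], 'foot': [75, 16, 93], 'Y': [26, 206, 178], 'O': [13, 222, 178], 'G': [68, 192, 85], 'R': [0, 222, 131], 'wood': [16, 126, 170]}
```

```bash
sed -i "s/tub=((105,130,50),(125,255,200))/tub=((100,60,25),(130,255,230))/; s/rib=((105,120,50),(125/rib=((105,120,30),(125/; s/scanner=((80,10,60),(125,110,220))/scanner=((0,0,60),(180,50,220))/; s/label=((0,0,120)/label=((0,0,115)/" fit.py; cat > run0.py <<'E'
from fit import *
import pickle
S=pickle.load(open('S0.pkl','rb'))
for k,p in dict(tub=(.555,.078,-.17),lid=(.455,-.2,-.1),label=(.645,-.235,0)).items():
    for cs in(('top','scene'),('top',),('scene',)):
        fit(k,S,p,z=.055 if k=='label' else 0,tilt=.35 if k=='label' else 0,cams=cs,r=dict(tub=(45),lid=50,label=25)[k])
fit('rib',S,(.455,-.2,-.1),r=30)
fit('pad',S,(.525,-.44,-.5),cams=('top',)); fit('scanner',S,(.52,-.44,-.7),r=36); fit('scanner',S,(.52,-.44,-.7),cams=('top',),r=36)
for k,p in dict(duck_yellow=(.462,.248),duck_orange=(.452,.393),duck_green=(.577,.38),duck_red=(.585,.252)).items(): fit(k,S,(*p,0),flips=True,r=14)
E
python3 run0.py
```

```text
tub ('top', 'scene') [0.5478, 0.0752, -0.2259] cost 0.023 [2676, 3339]
tub ('top',) [0.5482, 0.0745, -0.2285] cost 0.017 [2676]
tub ('scene',) [0.5478, 0.0763, -0.2338] cost 0.02 [3339]
lid ('top', 'scene') [0.4507, -0.2103, -0.1346] cost 0.049 [2802, 2526]
lid ('top',) [0.4534, -0.2101, -0.1257] cost 0.044 [2802]
lid ('scene',) [0.4476, -0.2136, -0.1364] cost 0.041 [2526]
label ('top', 'scene') [0.644, -0.2357, 0.0352] cost 0.077 [524, 399]
label ('top',) [0.6455, -0.2361, 0.0444] cost 0.086 [524]
label ('scene',) [0.6432, -0.2359, 0.0394] cost 0.055 [399]
rib ('top', 'scene') [0.4516, -0.2098, -0.0827] cost 0.188 [95, 162]
pad ('top',) [0.5191, -0.4509, -0.5581] cost 0.177 [2102]
scanner ('top', 'scene') [0.5188, -0.4575, -0.8967] cost 0.364 [967, 680]
scanner ('top',) [0.5209, -0.4589, -0.8882] cost 0.18 [967]
duck_yellow ('top', 'scene') [0.4547, 0.254, 5.0543] cost 0.258 [119, 238]
duck_orange ('top', 'scene') [0.4468, 0.3971, -0.1311] cost 0.341 [82, 283]
duck_green ('top', 'scene') [0.5729, 0.3856, 3.7092] cost 0.178 [153, 304]
duck_red ('top', 'scene') [0.5806, 0.2514, -1.0372] cost 0.23 [128, 257]
```

```bash
cat > go.py <<'E'
import sys; from h import *
# usage: go.py "x y z psi; x y z psi; ..." (waypoints; mm-rounded rows from the measured pose)
s=telemetry.read_state(); p=s['position'].copy(); R=s['orientation']; psi=np.arctan2(R[1,0],R[0,0])
print('t',round(s['t'],2),'pose',np.round(p,4).tolist(),round(psi,3),'open',round(s['opening'],4),'F',np.round(s['ft_force'],1).tolist())
for w in ' '.join(sys.argv[1:]).split(';'):
    x,y,z,a=[float(v) for v in w.split()]
    sp=-(a-psi); sp=(sp+np.pi)%(2*np.pi)-np.pi
    d=np.array([x,y,z])-p; c,n=np.cos(a),np.sin(a)
    print('spin',round(sp,3),'then slide mm',np.round([1e3*(c*d[0]+n*d[1]),1e3*(n*d[0]-c*d[1]),-1e3*d[2]],1).tolist())
    p=np.array([x,y,z]); psi=a
E
python3 go.py ".455 .254 .18 2.04; .455 .254 .008 2.04"
python3 - <<'E'
import numpy as np
c,s=np.cos(-.229),np.sin(-.229)
for a,b in((-30,36),(-30,-36),(30,36),(30,-36)): print(a,b,np.round([.548+(c*a-s*b)/1e3,.0755+(s*a+c*b)/1e3],4))
E
```

```text
t 1.5 pose [0.1618, -0.6037, 0.2313] 0.262 open 0.0855 F [-0.4, -0.3, 0.5]
spin -1.778 then slide mm [632.4, 649.4, 51.3]
spin 0.0 then slide mm [0.0, 0.0, 172.0]
-30 36 [0.527  0.1174]
-30 -36 [0.5106 0.0472]
30 36 [0.5854 0.1038]
30 -36 [0.569  0.0336]
```

Call:
play_rows --plan '[{"spin": -0.178},{"spin": -0.178},{"spin": -0.178},{"spin": -0.178},{"spin": -0.178},{"spin": -0.178},{"spin": -0.178},{"spin": -0.178},{"spin": -0.178},{"spin": -0.178}]' --claw 0.85 --force 20

```text
schema error: expected keys slide, spin
```

```bash
python3 go.py ".45 -.1 .2 2.04;.455 .254 .14 2.04; .455 .254 .008 2.04"
```

```text
t 1.5 pose [0.1618, -0.6037, 0.2313] 0.262 open 0.0855 F [-0.4, -0.3, 0.5]
spin -1.778 then slide mm [318.9, 484.8, 31.3]
spin 0.0 then slide mm [313.5, 164.5, 60.0]
spin 0.0 then slide mm [0.0, 0.0, 132.0]
```

Call:
play_rows --plan '[{"slide": [0,0,0],"spin": -0.178},{"slide": [0,0,0],"spin": -0.178},{"slide": [0,0,0],"spin": -0.178},{"slide": [0,0,0],"spin": -0.178},{"slide": [0,0,0],"spin": -0.178},{"slide": [0,0,0],"spin": -0.178},{"slide": [0,0,0],"spin": -0.178},{"slide": [0,0,0],"spin": -0.178},{"slide": [0,0,0],"spin": -0.178},{"slide": [0,0,0],"spin": -0.178},{"slide": [32,48,3],"spin": 0},{"slide": [32,48,3],"spin": 0},{"slide": [32,48,3],"spin": 0},{"slide": [32,48,3],"spin": 0},{"slide": [32,48,3],"spin": 0},{"slide": [32,48,3],"spin": 0},{"slide": [32,48,3],"spin": 0},{"slide": [32,48,3],"spin": 0},{"slide": [32,48,3],"spin": 0},{"slide": [32,48,3],"spin": 0}]' --claw 0.85 --force 20

```text
t: 4.0
position: [0.4451, -0.099, 0.2017]
orientation: [[-0.454, 0.891, 0.001], [0.891, 0.454, -0.001], [-0.001, 0.001, -1.0]]
ft_force: [0.5, -0.2, 1.2]
opening: 0.0728
grasp_force: 0.0
```

```bash
python3 go.py ".455 .254 .14 2.04; .455 .254 .008 2.04"
```

```text
t 4.0 pose [0.4451, -0.099, 0.2017] 2.042 open 0.0728 F [0.5, -0.2, 1.2]
spin 0.002 then slide mm [310.4, 168.4, 61.7]
spin 0.0 then slide mm [0.0, 0.0, 132.0]
```

Call:
play_rows --plan '[{"slide": [39,21,7],"spin": 0},{"slide": [39,21,7],"spin": 0},{"slide": [39,21,7],"spin": 0},{"slide": [39,21,7],"spin": 0},{"slide": [39,21,7],"spin": 0},{"slide": [39,21,7],"spin": 0},{"slide": [39,21,7],"spin": 0},{"slide": [37,21,7],"spin": 0},{"slide": [0,0,0],"spin": 0},{"slide": [0,0,20],"spin": 0},{"slide": [0,0,20],"spin": 0},{"slide": [0,0,0],"spin": 0},{"slide": [0,0,0],"spin": 0}]'

```text
t: 5.62
position: [0.4539, 0.2515, 0.1062]
orientation: [[-0.453, 0.891, 0.001], [0.891, 0.453, 0.0], [-0.0, 0.001, -1.0]]
ft_force: [1.2, 0.1, 0.6]
opening: 0.073
grasp_force: 0.0
```

```bash
python3 - <<'E'
from h import *
s=snap('scene'); cv2.imwrite('pics/s1.png',cv2.resize(cv2.cvtColor(s['frame'],cv2.COLOR_RGB2BGR)[180:360,340:560],None,fx=3,fy=3,interpolation=3))
E
python3 go.py ".455 .254 .008 2.04"
```

```text
t 5.67 pose [0.4541, 0.2517, 0.1065] 2.041 open 0.0728 F [0.7, 0.1, 0.7]
spin 0.001 then slide mm [1.7, 1.8, 98.5]
```

View pics/s1.png

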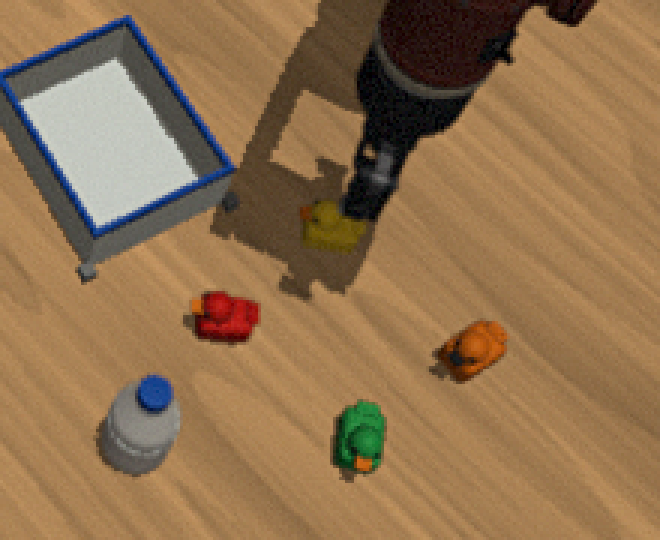

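The open gripper stands right above the yellow duck (about 332,222 in the crop); the other three ducks and the empty tub are clear of it.

Call:
play_rows --plan '[{"slide": [1,2,25],"spin": 0},{"slide": [0,0,25],"spin": 0},{"slide": [0,0,25],"spin": 0},{"slide": [0,0,22],"spin": 0},{"slide": [0,0,0],"spin": 0}]'

```text
t: 6.3
position: [0.4538, 0.2531, 0.0076]
orientation: [[-0.454, 0.891, -0.002], [0.891, 0.454, -0.001], [0.0, -0.002, -1.0]]
ft_force: [-0.2, -0.1, 0.3]
opening: 0.0725
grasp_force: 0.0
```

Call:
play_rows --plan '[{"slide": [0,0,0],"spin": 0},{"slide": [0,0,0],"spin": 0},{"slide": [0,0,0],"spin": 0},{"slide": [0,0,0],"spin": 0},{"slide": [0,0,0],"spin": 0},{"slide": [0,0,0],"spin": 0},{"slide": [0,0,-20],"spin": 0},{"slide": [0,0,-30],"spin": 0},{"slide": [0,0,-30],"spin": 0},{"slide": [0,0,-40],"spin": 0},{"slide": [0,0,0],"spin": 0}]' --claw 0.1 --force 20

```text
t: 7.68
position: [0.4574, 0.2546, 0.1326]
orientation: [[-0.454, 0.891, 0.008], [0.891, 0.454, 0.003], [-0.001, 0.008, -1.0]]
ft_force: [0.2, -0.2, 0.6]
opening: 0.0353
grasp_force: 17.9
```

```bash
python3 go.py ".5106 .0472 .13 2.913; .5106 .0472 .012 2.913"
```

```text
t 7.67 pose [0.4574, 0.2546, 0.1326] 2.042 open 0.0353 F [0.2, -0.2, 0.6]
spin -0.871 then slide mm [-98.8, -190.0, 2.6]
spin 0.0 then slide mm [0.0, 0.0, 118.0]
```

Call:
play_rows --plan '[{"slide": [0,0,0],"spin": -0.174},{"slide": [0,0,0],"spin": -0.174},{"slide": [0,0,0],"spin": -0.174},{"slide": [0,0,0],"spin": -0.174},{"slide": [0,0,0],"spin": -0.175},{"slide": [-16,-31,0],"spin": 0},{"slide": [-16,-31,0],"spin": 0},{"slide": [-16,-32,0],"spin": 0},{"slide": [-17,-32,0],"spin": 0},{"slide": [-17,-32,0],"spin": 0},{"slide": [-17,-32,0],"spin": 0},{"slide": [0,0,0],"spin": 0},{"slide": [0,0,30],"spin": 0},{"slide": [0,0,30],"spin": 0},{"slide": [0,0,25],"spin": 0},{"slide": [0,0,20],"spin": 0},{"slide": [0,0,13],"spin": 0},{"slide": [0,0,0],"spin": 0},{"slide": [0,0,0],"spin": 0}]'

```text
t: 10.05
position: [0.5102, 0.0471, 0.0138]
orientation: [[-0.974, 0.226, 0.004], [0.226, 0.974, -0.0], [-0.004, 0.001, -1.0]]
ft_force: [-6.9, 3.7, 26.5]
opening: 0.0322
grasp_force: 30.2
```

Call:
play_rows --plan '[{"slide": [0,0,0],"spin": 0},{"slide": [0,0,0],"spin": 0},{"slide": [0,0,0],"spin": 0},{"slide": [0,0,-30],"spin": 0},{"slide": [0,0,-40],"spin": 0},{"slide": [0,0,-50],"spin": 0},{"slide": [0,0,0],"spin": 0}]' --claw 0.58

```text
t: 10.92
position: [0.511, 0.0468, 0.1347]
orientation: [[-0.974, 0.226, 0.009], [0.226, 0.974, -0.0], [-0.008, 0.002, -1.0]]
ft_force: [0.0, 0.4, -0.5]
opening: 0.0495
grasp_force: 0.0
```

```bash
python3 go.py ".5806 .2514 .13 2.16; .5806 .2514 .008 2.16; .5806 .2514 .13 2.16; .569 .0336 .13 2.913"
```

```text
t 10.93 pose [0.511, 0.0468, 0.1347] 2.914 open 0.0495 F [0.0, 0.4, -0.5]
spin 0.754 then slide mm [131.4, 171.5, 4.7]
spin 0.0 then slide mm [0.0, 0.0, 122.0]
spin 0.0 then slide mm [0.0, 0.0, -122.0]
spin -0.753 then slide mm [-38.1, -214.8, -0.0]
```

```bash
cat > chk.py <<'E'
from fit import *
import sys
S={c:snap(c) for c in('top','scene')}
cv2.imwrite('pics/last_scene.png',cv2.cvtColor(S['scene']['frame'],cv2.COLOR_RGB2BGR))
P=dict(duck_yellow=(.511,.047),duck_orange=(.447,.397),duck_green=(.573,.386),duck_red=(.581,.251))
for k in sys.argv[1:]:
    if k=='lid': fit('lid',S,(.4507,-.2103,-.134),r=50); continue
    for c in('scene',): 
        b=spotter.boxes_of(c,k); print(k,[(np.round(x['xy']).tolist(),round(x['conf'],2),np.round(ground(S[c],x['xy'],.025)[0,:2],3).tolist()) for x in b[:1]])
    try: fit(k,S,(*P[k],0),flips=True,r=16,cams=('scene',))
    except Exception as e: print('nofit')
E
python3 chk.py duck_yellow duck_red duck_orange duck_green lid
```

```text
duck_yellow [([378.0, 212.0], 0.62, [0.509, 0.047])]
duck_yellow ('scene',) [0.5038, 0.0457, -0.0172] cost 0.199 [216]
duck_red [([416.0, 289.0], 0.81, [0.587, 0.259])]
duck_red ('scene',) [0.5812, 0.2505, 1.9997] cost 0.175 [256]
duck_orange [([497.0, 295.0], 0.78, [0.451, 0.395])]
duck_orange ('scene',) [0.4473, 0.3973, -0.1458] cost 0.082 [292]
duck_green [([462.0, 324.0], 0.55, [0.569, 0.386])]
duck_green ('scene',) [0.5718, 0.3851, 3.7175] cost 0.131 [305]
lid ('top', 'scene') [0.4509, -0.2097, -0.1305] cost 0.049 [2798, 2542]
```

```bash
python3 go.py ".581 .251 .13 2.1; .581 .251 .008 2.1; .581 .251 .13 2.1; .569 .0336 .13 2.913"
```

```text
t 11.22 pose [0.5066, 0.0463, 0.1285] 2.913 open 0.0498 F [0.4, -0.6, -0.9]
spin 0.813 then slide mm [139.1, 167.5, -1.5]
spin 0.0 then slide mm [0.0, 0.0, 122.0]
spin 0.0 then slide mm [0.0, 0.0, -122.0]
spin -0.813 then slide mm [-37.6, -214.5, -0.0]
```

Call:
play_rows --plan '[{"slide": [0,0,0],"spin": 0.163},{"slide": [0,0,0],"spin": 0.163},{"slide": [0,0,0],"spin": 0.163},{"slide": [0,0,0],"spin": 0.162},{"slide": [0,0,0],"spin": 0.162},{"slide": [28,34,0],"spin": 0},{"slide": [28,34,0],"spin": 0},{"slide": [28,34,0],"spin": 0},{"slide": [28,33,0],"spin": 0},{"slide": [27,33,0],"spin": 0},{"slide": [0,0,0],"spin": 0},{"slide": [0,0,30],"spin": 0},{"slide": [0,0,30],"spin": 0},{"slide": [0,0,30],"spin": 0},{"slide": [0,0,30],"spin": 0},{"slide": [0,0,0],"spin": 0},{"slide": [0,0,0],"spin": 0}]' --claw 0.85

```text
t: 13.35
position: [0.5831, 0.2504, 0.0109]
orientation: [[-0.504, 0.864, 0.0], [0.864, 0.504, -0.0], [-0.0, 0.0, -1.0]]
ft_force: [-0.1, 0.3, 0.6]
opening: 0.0729
grasp_force: 0.0
```

Call:
play_rows --plan '[{"slide": [0,0,0],"spin": 0},{"slide": [0,0,0],"spin": 0},{"slide": [0,0,0],"spin": 0},{"slide": [0,0,0],"spin": 0},{"slide": [0,0,0],"spin": 0},{"slide": [0,0,0],"spin": 0},{"slide": [0,0,-20],"spin": 0},{"slide": [0,0,-30],"spin": 0},{"slide": [0,0,-30],"spin": 0},{"slide": [0,0,-40],"spin": 0},{"slide": [0,0,0],"spin": 0}]' --claw 0.1

```text
t: 14.72
position: [0.5859, 0.2519, 0.1362]
orientation: [[-0.505, 0.863, 0.009], [0.863, 0.505, 0.003], [-0.002, 0.009, -1.0]]
ft_force: [0.7, 0.0, 0.0]
opening: 0.0353
grasp_force: 17.6
```

```bash
python3 go.py ".569 .0336 .13 2.913;.569 .0336 .016 2.913"
```

```text
t 14.72 pose [0.5859, 0.2519, 0.1362] 2.1 open 0.0353 F [0.7, 0.0, 0.0]
spin -0.813 then slide mm [-33.0, -216.4, 6.2]
spin 0.0 then slide mm [0.0, 0.0, 114.0]
```

Call:
play_rows --plan '[{"slide": [0,0,0],"spin": -0.163},{"slide": [0,0,0],"spin": -0.163},{"slide": [0,0,0],"spin": -0.163},{"slide": [0,0,0],"spin": -0.162},{"slide": [0,0,0],"spin": -0.162},{"slide": [-6,-36,0],"spin": 0},{"slide": [-6,-36,0],"spin": 0},{"slide": [-6,-36,0],"spin": 0},{"slide": [-6,-36,0],"spin": 0},{"slide": [-6,-36,0],"spin": 0},{"slide": [-5,-35,0],"spin": 0},{"slide": [0,0,0],"spin": 0},{"slide": [0,0,30],"spin": 0},{"slide": [0,0,30],"spin": 0},{"slide": [0,0,25],"spin": 0},{"slide": [0,0,18],"spin": 0},{"slide": [0,0,12],"spin": 0},{"slide": [0,0,0],"spin": 0},{"slide": [0,0,0],"spin": 0}]'

```text
t: 17.1
position: [0.5687, 0.0336, 0.0157]
orientation: [[-0.974, 0.227, 0.001], [0.227, 0.974, -0.0], [-0.001, 0.0, -1.0]]
ft_force: [0.3, 0.1, -1.0]
opening: 0.0313
grasp_force: 22.3
```

Call:
play_rows --plan '[{"slide": [0,0,0],"spin": 0},{"slide": [0,0,0],"spin": 0},{"slide": [0,0,0],"spin": 0},{"slide": [0,0,-30],"spin": 0},{"slide": [0,0,-40],"spin": 0},{"slide": [0,0,-45],"spin": 0},{"slide": [0,0,0],"spin": 0},{"slide": [0,0,0],"spin": 0}]' --claw 0.58

```text
t: 18.1
position: [0.568, 0.0335, 0.1302]
orientation: [[-0.974, 0.227, 0.0], [0.227, 0.974, -0.0], [-0.0, -0.0, -1.0]]
ft_force: [0.0, 0.1, -0.8]
opening: 0.0496
grasp_force: 0.0
```

```bash
python3 go.py ".573 .385 .13 3.75; .573 .385 .008 3.75; .573 .385 .13 3.75; .5854 .1038 .13 2.913"; python3 chk.py duck_green duck_orange
```

```text
t 18.1 pose [0.568, 0.0335, 0.1302] 2.913 open 0.0496 F [0.0, 0.1, -0.8]
spin -0.837 then slide mm [-205.0, 285.6, 0.2]
spin 0.0 then slide mm [-0.0, 0.0, 122.0]
spin 0.0 then slide mm [-0.0, 0.0, -122.0]
spin 0.837 then slide mm [-75.8, -271.1, -0.0]
duck_green [([458.0, 328.0], 0.78, [0.582, 0.388])]
duck_green ('scene',) [0.5718, 0.3851, 3.7175] cost 0.131 [305]
duck_orange [([500.0, 293.0], 0.55, [0.442, 0.397])]
duck_orange ('scene',) [0.4503, 0.3969, 3.0042] cost 0.085 [302]
```

Call:
play_rows --plan '[{"slide": [0,0,0],"spin": -0.167},{"slide": [0,0,0],"spin": -0.167},{"slide": [0,0,0],"spin": -0.167},{"slide": [0,0,0],"spin": -0.168},{"slide": [0,0,0],"spin": -0.168},{"slide": [-26,36,0],"spin": 0},{"slide": [-26,36,0],"spin": 0},{"slide": [-26,36,0],"spin": 0},{"slide": [-26,36,0],"spin": 0},{"slide": [-26,36,0],"spin": 0},{"slide": [-25,35,0],"spin": 0},{"slide": [-25,35,0],"spin": 0},{"slide": [-25,35,0],"spin": 0},{"slide": [0,0,0],"spin": 0},{"slide": [0,0,30],"spin": 0},{"slide": [0,0,30],"spin": 0},{"slide": [0,0,30],"spin": 0},{"slide": [0,0,30],"spin": 0},{"slide": [0,0,0],"spin": 0},{"slide": [0,0,0],"spin": 0}]' --claw 0.85

```text
t: 20.8
position: [0.5741, 0.3841, 0.011]
orientation: [[-0.821, -0.571, 0.0], [-0.571, 0.821, 0.0], [-0.0, -0.0, -1.0]]
ft_force: [0.5, -0.2, 1.0]
opening: 0.0724
grasp_force: 0.0
```

Call:
play_rows --plan '[{"slide": [0,0,0],"spin": 0},{"slide": [0,0,0],"spin": 0},{"slide": [0,0,0],"spin": 0},{"slide": [0,0,0],"spin": 0},{"slide": [0,0,0],"spin": 0},{"slide": [0,0,0],"spin": 0},{"slide": [0,0,-20],"spin": 0},{"slide": [0,0,-30],"spin": 0},{"slide": [0,0,-30],"spin": 0},{"slide": [0,0,-40],"spin": 0},{"slide": [0,0,0],"spin": 0},{"slide": [0,0,0],"spin": 0}]' --claw 0.1

```text
t: 22.3
position: [0.5734, 0.3845, 0.1305]
orientation: [[-0.821, -0.571, 0.0], [-0.571, 0.821, 0.0], [-0.0, 0.0, -1.0]]
ft_force: [0.5, -0.9, -1.1]
opening: 0.0317
grasp_force: 20.6
```

```bash
python3 go.py ".5854 .1038 .13 2.913;.5854 .1038 .016 2.913"
```

```text
t 22.3 pose [0.5734, 0.3845, 0.1305] -2.533 open 0.0317 F [0.5, -0.9, -1.1]
spin 0.837 then slide mm [-75.3, -270.6, 0.5]
spin 0.0 then slide mm [0.0, 0.0, 114.0]
```

Call:
play_rows --plan '[{"slide": [0,0,0],"spin": 0.167},{"slide": [0,0,0],"spin": 0.167},{"slide": [0,0,0],"spin": 0.167},{"slide": [0,0,0],"spin": 0.168},{"slide": [0,0,0],"spin": 0.168},{"slide": [-11,-39,0],"spin": 0},{"slide": [-11,-39,0],"spin": 0},{"slide": [-11,-39,0],"spin": 0},{"slide": [-11,-39,0],"spin": 0},{"slide": [-11,-39,0],"spin": 0},{"slide": [-10,-38,0],"spin": 0},{"slide": [-10,-38,0],"spin": 0},{"slide": [0,0,0],"spin": 0},{"slide": [0,0,30],"spin": 0},{"slide": [0,0,30],"spin": 0},{"slide": [0,0,25],"spin": 0},{"slide": [0,0,18],"spin": 0},{"slide": [0,0,11],"spin": 0},{"slide": [0,0,0],"spin": 0},{"slide": [0,0,0],"spin": 0}]'

```text
t: 24.8
position: [0.5856, 0.1038, 0.0167]
orientation: [[-0.974, 0.227, 0.001], [0.227, 0.974, 0.0], [-0.001, 0.0, -1.0]]
ft_force: [0.1, 1.0, 0.1]
opening: 0.0316
grasp_force: 21.4
```

Call:
play_rows --plan '[{"slide": [0,0,0],"spin": 0},{"slide": [0,0,0],"spin": 0},{"slide": [0,0,0],"spin": 0},{"slide": [0,0,-30],"spin": 0},{"slide": [0,0,-40],"spin": 0},{"slide": [0,0,-45],"spin": 0},{"slide": [0,0,0],"spin": 0},{"slide": [0,0,0],"spin": 0}]' --claw 0.58

```text
t: 25.8
position: [0.5848, 0.1036, 0.1309]
orientation: [[-0.974, 0.227, -0.0], [0.227, 0.974, 0.0], [0.0, -0.0, -1.0]]
ft_force: [-0.6, 0.2, 0.5]
opening: 0.0494
grasp_force: 0.0
```

```bash
python3 go.py ".449 .397 .13 2.98; .449 .397 .008 2.98; .449 .397 .13 2.98; .527 .1174 .13 2.913"; python3 chk.py duck_orange
```

```text
t 25.8 pose [0.5848, 0.1036, 0.1309] 2.913 open 0.0494 F [-0.6, 0.2, 0.5]
spin -0.067 then slide mm [181.3, 267.8, 0.9]
spin 0.0 then slide mm [0.0, 0.0, 122.0]
spin 0.0 then slide mm [0.0, 0.0, -122.0]
spin 0.067 then slide mm [-139.3, -254.7, -0.0]
duck_orange [([373.0, 233.0], 0.72, [0.564, 0.084])]
duck_orange ('scene',) [0.4486, 0.397, 6.1371] cost 0.083 [298]
```

Call:
play_rows --plan '[{"slide": [0,0,0],"spin": -0.067},{"slide": [23,34,0],"spin": 0},{"slide": [23,34,0],"spin": 0},{"slide": [23,34,0],"spin": 0},{"slide": [23,34,0],"spin": 0},{"slide": [23,33,0],"spin": 0},{"slide": [22,33,0],"spin": 0},{"slide": [22,33,0],"spin": 0},{"slide": [22,33,0],"spin": 0},{"slide": [0,0,0],"spin": 0},{"slide": [0,0,30],"spin": 0},{"slide": [0,0,30],"spin": 0},{"slide": [0,0,30],"spin": 0},{"slide": [0,0,30],"spin": 0},{"slide": [0,0,0],"spin": 0},{"slide": [0,0,0],"spin": 0}]' --claw 0.85

```text
t: 27.95
position: [0.4503, 0.3969, 0.0118]
orientation: [[-0.987, 0.162, 0.0], [0.162, 0.987, 0.0], [-0.0, 0.0, -1.0]]
ft_force: [-0.1, 0.7, 0.7]
opening: 0.0729
grasp_force: 0.0
```

Call:
play_rows --plan '[{"slide": [0,0,0],"spin": 0},{"slide": [0,0,0],"spin": 0},{"slide": [0,0,0],"spin": 0},{"slide": [0,0,0],"spin": 0},{"slide": [0,0,0],"spin": 0},{"slide": [0,0,0],"spin": 0},{"slide": [0,0,-20],"spin": 0},{"slide": [0,0,-30],"spin": 0},{"slide": [0,0,-30],"spin": 0},{"slide": [0,0,-40],"spin": 0},{"slide": [0,0,0],"spin": 0},{"slide": [0,0,0],"spin": 0}]' --claw 0.1

```text
t: 29.45
position: [0.4494, 0.3971, 0.1315]
orientation: [[-0.987, 0.161, -0.0], [0.161, 0.987, 0.0], [0.0, 0.0, -1.0]]
ft_force: [0.1, -0.2, -1.0]
opening: 0.0315
grasp_force: 20.8
```

```bash
python3 go.py ".527 .1174 .13 2.913;.527 .1174 .016 2.913"
```

```text
t 29.45 pose [0.4494, 0.3971, 0.1315] 2.98 open 0.0315 F [0.1, -0.2, -1.0]
spin 0.067 then slide mm [-139.0, -254.8, 1.5]
spin 0.0 then slide mm [0.0, 0.0, 114.0]
```

Call:
play_rows --plan '[{"slide": [0,0,0],"spin": 0.067},{"slide": [-20,-37,0],"spin": 0},{"slide": [-20,-37,0],"spin": 0},{"slide": [-20,-37,0],"spin": 0},{"slide": [-20,-36,0],"spin": 0},{"slide": [-20,-36,0],"spin": 0},{"slide": [-20,-36,0],"spin": 0},{"slide": [-19,-36,0],"spin": 0},{"slide": [0,0,0],"spin": 0},{"slide": [0,0,30],"spin": 0},{"slide": [0,0,30],"spin": 0},{"slide": [0,0,25],"spin": 0},{"slide": [0,0,18],"spin": 0},{"slide": [0,0,12],"spin": 0},{"slide": [0,0,0],"spin": 0},{"slide": [0,0,0],"spin": 0}]'

```text
t: 31.45
position: [0.5276, 0.1176, 0.0166]
orientation: [[-0.974, 0.227, 0.001], [0.227, 0.974, 0.0], [-0.001, 0.0, -1.0]]
ft_force: [-0.1, 0.7, -0.2]
opening: 0.0317
grasp_force: 22.0
```

Call:
play_rows --plan '[{"slide": [0,0,0],"spin": 0},{"slide": [0,0,0],"spin": 0},{"slide": [0,0,0],"spin": 0},{"slide": [0,0,-30],"spin": 0},{"slide": [0,0,-40],"spin": 0},{"slide": [0,0,-55],"spin": 0},{"slide": [0,-40,0],"spin": 0},{"slide": [0,-40,0],"spin": 0},{"slide": [0,-40,0],"spin": 0},{"slide": [0,-40,0],"spin": 0},{"slide": [0,-40,0],"spin": 0},{"slide": [0,0,0],"spin": 0},{"slide": [0,0,0],"spin": 0}]' --claw 0.58

```text
t: 33.08
position: [0.4819, -0.0771, 0.1413]
orientation: [[-0.974, 0.228, 0.0], [0.228, 0.974, 0.0], [-0.0, 0.0, -1.0]]
ft_force: [0.1, -0.5, -0.3]
opening: 0.0493
grasp_force: 0.0
```

```bash
python3 chk.py lid; python3 go.py ".4507 -.2103 .12 -.133; .4507 -.2103 .12 3.009"; python3 - <<'E'
import cv2
a=cv2.imread('pics/last_scene.png')[60:320,220:500]
cv2.imwrite('pics/s2.png',cv2.resize(a,None,fx=2.3,fy=2.3,interpolation=3))
E
```

```text
lid ('top', 'scene') [0.4505, -0.2133, -0.1464] cost 0.151 [2492, 2258]
t 33.17 pose [0.482, -0.0765, 0.1413] 2.914 open 0.0494 F [0.3, 0.1, 0.8]
spin 3.047 then slide mm [-13.3, 136.7, 21.3]
spin 3.141 then slide mm [0.0, 0.0, -0.0]
```

View pics/s2.png

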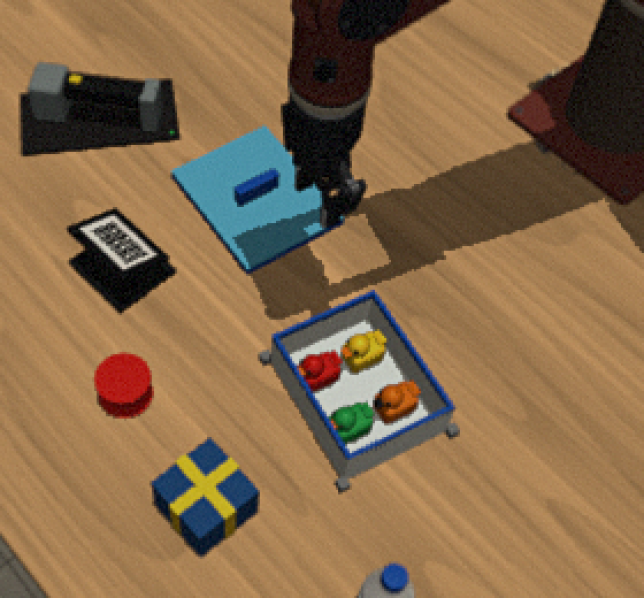

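All four ducks stand in the tub (crop ~320-400, 350-420); lid, scanner and other things are unmoved.

Call:
play_rows --plan '[{"slide": [0,0,0],"spin": -0.095},{"slide": [3,-34,5],"spin": 0},{"slide": [3,-34,5],"spin": 0},{"slide": [3,-34,5],"spin": 0},{"slide": [3,-34,5],"spin": 0},{"slide": [0,0,0],"spin": 0},{"slide": [0,0,0],"spin": 0},{"slide": [0,0,0],"spin": 0}]' --claw 0.6

```text
t: 34.17
position: [0.4523, -0.2094, 0.1214]
orientation: [[-0.991, 0.132, 0.0], [0.132, 0.991, 0.0], [-0.0, 0.0, -1.0]]
ft_force: [0.4, 0.2, 0.3]
opening: 0.0512
grasp_force: 0.0
```

```bash
python3 go.py ".4507 -.2101 .06 3.009; .4507 -.2101 .019 3.009"
```

```text
t 34.17 pose [0.4523, -0.2094, 0.1214] 3.01 open 0.0512 F [0.4, 0.2, 0.3]
spin 0.001 then slide mm [1.5, -0.9, 61.4]
spin 0.0 then slide mm [0.0, 0.0, 41.0]
```

Call:
play_rows --plan '[{"slide": [1,-1,25],"spin": 0},{"slide": [0,0,25],"spin": 0},{"slide": [0,0,22],"spin": 0},{"slide": [0,0,15],"spin": 0},{"slide": [0,0,15],"spin": 0},{"slide": [0,0,0],"spin": 0},{"slide": [0,0,0],"spin": 0}]'

```text
t: 35.05
position: [0.4512, -0.2117, 0.0198]
orientation: [[-0.991, 0.133, 0.001], [0.133, 0.991, -0.0], [-0.001, -0.0, -1.0]]
ft_force: [-0.6, 0.1, -0.0]
opening: 0.0513
grasp_force: 0.0
```

Call:
play_rows --plan '[{"slide": [0,0,0],"spin": 0},{"slide": [0,0,0],"spin": 0},{"slide": [0,0,0],"spin": 0},{"slide": [0,0,0],"spin": 0},{"slide": [0,0,0],"spin": 0},{"slide": [0,0,0],"spin": 0},{"slide": [0,0,0],"spin": 0}]' --claw 0 --force 45

```text
t: 35.92
position: [0.4513, -0.2119, 0.02]
orientation: [[-0.991, 0.133, 0.001], [0.133, 0.991, -0.001], [-0.001, -0.001, -1.0]]
ft_force: [-0.8, 0.4, 5.8]
opening: 0.0134
grasp_force: 45.0
```

Call:
play_rows --plan '[{"slide": [0,0,-20],"spin": 0},{"slide": [0,0,-25],"spin": 0},{"slide": [0,0,-30],"spin": 0},{"slide": [0,0,-30],"spin": 0},{"slide": [0,0,0],"spin": 0},{"slide": [0,0,0],"spin": 0},{"slide": [0,0,0],"spin": 0}]'

```text
t: 36.8
position: [0.4496, -0.2108, 0.1225]
orientation: [[-0.991, 0.133, -0.003], [0.133, 0.991, 0.002], [0.003, 0.001, -1.0]]
ft_force: [0.5, 0.4, -2.1]
opening: 0.0129
grasp_force: 44.1
```

```bash
python3 go.py ".548 .0755 .125 2.913; .548 .0755 .075 2.913"; python3 - <<'E'
from fit import *
s={c:snap(c) for c in('top','scene')}; st=telemetry.read_state()
cv2.imwrite('pics/last_scene.png',cv2.cvtColor(s['scene']['frame'],cv2.COLOR_RGB2BGR))
p=st['position']
fit('lid',s,(p[0],p[1],-.134),z=p[2]-.019,r=50)
fit('lid',s,(p[0],p[1],-.134),z=p[2]-.019,r=50,cams=('top',))
E
```

```text
t 36.8 pose [0.4496, -0.2108, 0.1225] 3.008 open 0.0129 F [0.5, 0.4, -2.1]
spin 0.095 then slide mm [-30.9, 301.1, -2.5]
spin 0.0 then slide mm [0.0, 0.0, 50.0]
lid ('top', 'scene') [0.45, -0.2138, -0.1203] cost 0.28 [2171, 2377]
lid ('top',) [0.4524, -0.2122, -0.1198] cost 0.364 [2171]
```

Call:
play_rows --plan '[{"slide": [0,0,0],"spin": 0.095},{"slide": [-3,27,0],"spin": 0},{"slide": [-3,30,0],"spin": 0},{"slide": [-3,30,0],"spin": 0},{"slide": [-3,31,0],"spin": 0},{"slide": [-3,31,0],"spin": 0},{"slide": [-3,31,0],"spin": 0},{"slide": [-3,31,0],"spin": 0},{"slide": [-3,30,0],"spin": 0},{"slide": [-4,30,0],"spin": 0},{"slide": [-3,30,0],"spin": 0},{"slide": [0,0,0],"spin": 0},{"slide": [0,0,0],"spin": 0},{"slide": [0,0,0],"spin": 0},{"slide": [0,0,0],"spin": 0}]'

```text
t: 38.78
position: [0.5491, 0.0739, 0.1243]
orientation: [[-0.974, 0.228, -0.0], [0.228, 0.974, -0.0], [0.0, -0.0, -1.0]]
ft_force: [-0.3, 0.4, -1.0]
opening: 0.0131
grasp_force: 44.2
```

```bash
python3 go.py ".5485 .0752 .09 2.913; .5485 .0752 .078 2.913"; python3 - <<'E'
from fit import *
s={c:snap(c) for c in('top','scene')}; st=telemetry.read_state()
p=st['position']
fit('lid',s,(p[0],p[1],-.229),z=p[2]-.019,r=50,cams=('scene',))
a=cv2.cvtColor(s['scene']['frame'],cv2.COLOR_RGB2BGR)[130:300,290:480]
cv2.imwrite('pics/s3.png',cv2.resize(a,None,fx=3,fy=3,interpolation=3))
E
```

```text
t 38.77 pose [0.5491, 0.0739, 0.1243] 2.912 open 0.0131 F [-0.3, 0.4, -1.0]
spin -0.001 then slide mm [0.8, 1.1, 34.3]
spin 0.0 then slide mm [0.0, 0.0, 12.0]
lid ('scene',) [0.5468, 0.0723, -0.2302] cost 0.083 [3825]
```

View pics/s3.png

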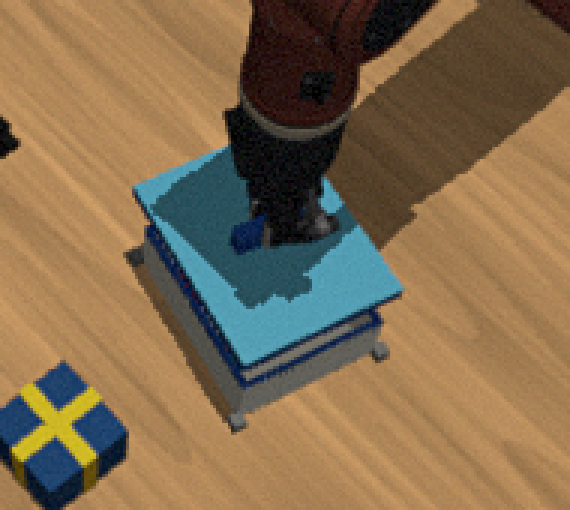

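The lid hovers about 4 cm above the rim, aligned with the tub (rim corner ~245,380, lid corner ~240,360 in the crop).

Call:
play_rows --plan '[{"slide": [1,1,15],"spin": 0},{"slide": [0,0,15],"spin": 0},{"slide": [0,0,6],"spin": 0},{"slide": [0,0,0],"spin": 0},{"slide": [0,0,0],"spin": 0},{"slide": [0,0,0],"spin": 0}]'

```text
t: 39.62
position: [0.5489, 0.0759, 0.0889]
orientation: [[-0.974, 0.227, 0.001], [0.227, 0.974, -0.0], [-0.001, 0.0, -1.0]]
ft_force: [0.3, 1.0, -0.7]
opening: 0.013
grasp_force: 44.2
```

```bash
python3 go.py ".5485 .0755 .075 2.913"; python3 - <<'E'
from fit import *
s={c:snap(c) for c in('top','scene')}; st=telemetry.read_state(); p=st['position']
fit('lid',s,(p[0],p[1],-.229),z=p[2]-.019,r=50,cams=('scene',))
a=cv2.cvtColor(s['scene']['frame'],cv2.COLOR_RGB2BGR)[150:290,320:450]
a=cv2.resize(a,None,fx=4,fy=4,interpolation=3)
cv2.imwrite('pics/s4.png',a)
E
```

```text
t 39.62 pose [0.5489, 0.0759, 0.0889] 2.913 open 0.013 F [0.3, 1.0, -0.7]
spin -0.0 then slide mm [0.3, -0.4, 13.9]
lid ('scene',) [0.5466, 0.0739, -0.224] cost 0.075 [3687]
```

View pics/s4.png

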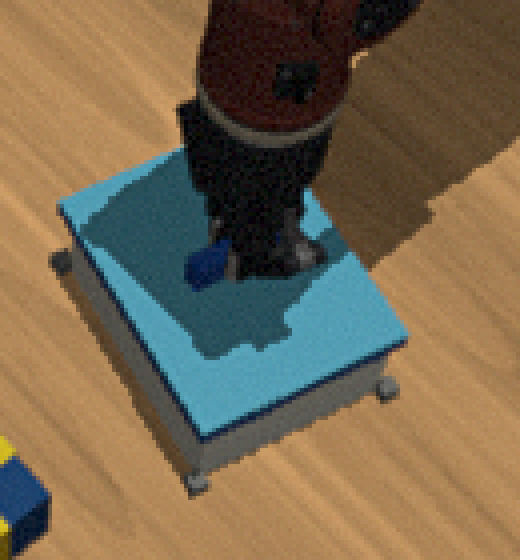

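The lid now covers the rim evenly on the visible sides (corner at 200,437 over tub corner 195,470). I lower gently.

Call:
play_rows --plan '[{"slide": [0,0,3],"spin": 0},{"slide": [0,0,3],"spin": 0},{"slide": [0,0,3],"spin": 0},{"slide": [0,0,2],"spin": 0},{"slide": [0,0,0],"spin": 0},{"slide": [0,0,0],"spin": 0}]'

```text
t: 40.48
position: [0.5485, 0.0758, 0.0774]
orientation: [[-0.974, 0.227, 0.0], [0.227, 0.974, 0.0], [-0.0, 0.0, -1.0]]
ft_force: [-0.7, 0.3, -1.6]
opening: 0.0129
grasp_force: 44.2
```

Call:
play_rows --plan '[{"slide": [0,0,1],"spin": 0},{"slide": [0,0,1],"spin": 0},{"slide": [0,0,1],"spin": 0},{"slide": [0,0,0],"spin": 0},{"slide": [0,0,0],"spin": 0},{"slide": [0,0,0],"spin": 0}]'

```text
t: 41.22
position: [0.5485, 0.0759, 0.0743]
orientation: [[-0.974, 0.227, 0.0], [0.227, 0.974, 0.0], [-0.0, 0.0, -1.0]]
ft_force: [-0.1, -0.2, -0.5]
opening: 0.0129
grasp_force: 44.2
```

Call:
play_rows --plan '[{"slide": [0,0,1],"spin": 0},{"slide": [0,0,1],"spin": 0},{"slide": [0,0,0],"spin": 0},{"slide": [0,0,0],"spin": 0},{"slide": [0,0,0],"spin": 0}]'

```text
t: 41.85
position: [0.5485, 0.0759, 0.0723]
orientation: [[-0.974, 0.227, 0.0], [0.227, 0.974, -0.0], [-0.0, 0.0, -1.0]]
ft_force: [0.4, -1.1, -1.5]
opening: 0.0128
grasp_force: 44.2
```

Call:
play_rows --plan '[{"slide": [0,0,1],"spin": 0},{"slide": [0,0,1],"spin": 0},{"slide": [0,0,0],"spin": 0},{"slide": [0,0,0],"spin": 0},{"slide": [0,0,0],"spin": 0}]'

```text
t: 42.48
position: [0.5484, 0.0759, 0.0703]
orientation: [[-0.974, 0.227, 0.0], [0.227, 0.974, 0.0], [0.0, 0.0, -1.0]]
ft_force: [0.6, 0.2, -1.6]
opening: 0.0131
grasp_force: 44.2
```

```bash
python3 - <<'E'
from fit import *
s={c:snap(c) for c in('top','scene')}
for z in (.044,.048,.052,.056,.06,.066): print(z,end=' '); fit('lid',s,(.5485,.0757,-.229),z=z,r=50,cams=('scene',))
a=cv2.cvtColor(s['scene']['frame'],cv2.COLOR_RGB2BGR)[150:290,320:450]
cv2.imwrite('pics/s5.png',cv2.resize(a,None,fx=4,fy=4,interpolation=3))
E
```

```text
0.044 lid ('scene',) [0.5433, 0.072, -0.2272] cost 0.07 [3584]
0.048 lid ('scene',) [0.5451, 0.0734, -0.222] cost 0.075 [3584]
0.052 lid ('scene',) [0.5465, 0.0744, -0.2251] cost 0.08 [3584]
0.056 lid ('scene',) [0.5478, 0.075, -0.2261] cost 0.086 [3584]
0.06 lid ('scene',) [0.5502, 0.0761, -0.2362] cost 0.094 [3584]
0.066 lid ('scene',) [0.5519, 0.0777, -0.2348] cost 0.102 [3584]
```

View pics/s5.png

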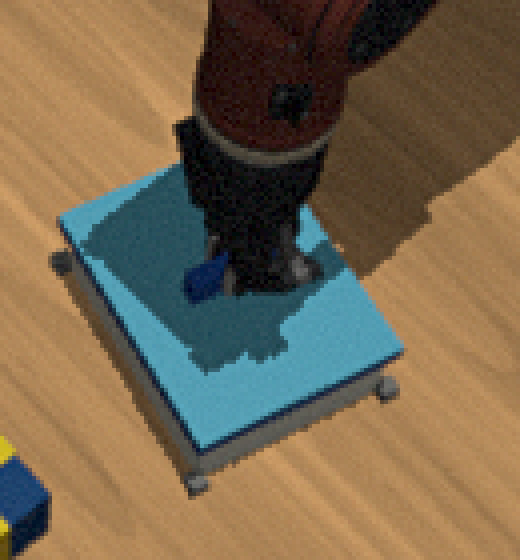

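Call:
play_rows --plan '[{"slide": [0,0,1],"spin": 0},{"slide": [0,0,1],"spin": 0},{"slide": [0,0,0],"spin": 0},{"slide": [0,0,0],"spin": 0},{"slide": [0,0,0],"spin": 0}]'

```text
t: 43.2
position: [0.5486, 0.0759, 0.07]
orientation: [[-0.974, 0.227, 0.0], [0.227, 0.974, -0.0], [-0.0, -0.0, -1.0]]
ft_force: [-6.3, 0.1, 11.8]
opening: 0.0127
grasp_force: 46.0
```

Call:
play_rows --plan '[{"slide": [0,0,1],"spin": 0},{"slide": [0,0,0],"spin": 0},{"slide": [0,0,0],"spin": 0}]'

```text
t: 43.58
position: [0.5487, 0.0759, 0.0699]
orientation: [[-0.974, 0.226, 0.0], [0.226, 0.974, -0.0], [-0.0, -0.0, -1.0]]
ft_force: [-9.0, 0.3, 18.6]
opening: 0.013
grasp_force: 47.0
```

Call:
play_rows --plan '[{"slide": [0,0,-2],"spin": 0},{"slide": [0,0,0],"spin": 0},{"slide": [0,0,0],"spin": 0}]'

```text
t: 43.95
position: [0.5489, 0.0759, 0.07]
orientation: [[-0.974, 0.227, 0.001], [0.227, 0.974, 0.0], [-0.001, 0.0, -1.0]]
ft_force: [-2.2, 0.3, 7.4]
opening: 0.0135
grasp_force: 45.2
```

Call:
play_rows --plan '[{"slide": [0,0,0],"spin": 0},{"slide": [0,0,0],"spin": 0},{"slide": [0,0,0],"spin": 0},{"slide": [0,0,-30],"spin": 0},{"slide": [0,0,-40],"spin": 0},{"slide": [-40,0,-40],"spin": 0},{"slide": [-20,-50,0],"spin": 0},{"slide": [0,-50,0],"spin": 0},{"slide": [0,-50,0],"spin": 0},{"slide": [0,-50,0],"spin": 0},{"slide": [0,-50,0],"spin": 0},{"slide": [0,0,0],"spin": 0},{"slide": [0,0,0],"spin": 0}]' --claw 0.5

```text
t: 45.58
position: [0.5501, -0.181, 0.179]
orientation: [[-0.974, 0.228, -0.0], [0.228, 0.974, 0.001], [0.0, 0.001, -1.0]]
ft_force: [1.1, -0.3, -0.1]
opening: 0.0429
grasp_force: 0.0
```

```bash
python3 go.py ".5485 .0755 .15 2.913"; python3 - <<'E'
from fit import *
import pickle
s={c:snap(c) for c in('top','scene')}; pickle.dump(s,open('S1.pkl','wb'))
for z in (.046,.05,.053,.056,.06): print(z,end=' '); fit('lid',s,(.5485,.0757,-.229),z=z,r=50)
S0=pickle.load(open('S0.pkl','rb'))
for z in(-.01,-.005,0,.005,.01): print(z,end=' '); fit('lid',S0,(.4507,-.2103,-.134),z=z,r=50)
a=cv2.cvtColor(s['scene']['frame'],cv2.COLOR_RGB2BGR)[150:290,320:450]
cv2.imwrite('pics/s6.png',cv2.resize(a,None,fx=4,fy=4,interpolation=3))
E
```

```text
t 45.58 pose [0.5501, -0.181, 0.179] 2.912 open 0.0429 F [1.1, -0.3, -0.1]
spin -0.001 then slide mm [59.7, 249.5, 29.0]
0.046 lid ('top', 'scene') [0.5464, 0.073, -0.2313] cost 0.038 [3021, 3806]
0.05 lid ('top', 'scene') [0.5474, 0.073, -0.2288] cost 0.028 [3021, 3806]
0.053 lid ('top', 'scene') [0.5484, 0.0737, -0.2252] cost 0.033 [3021, 3806]
0.056 lid ('top', 'scene') [0.5485, 0.0742, -0.2313] cost 0.04 [3021, 3806]
0.06 lid ('top', 'scene') [0.5498, 0.0745, -0.2342] cost 0.053 [3021, 3806]
-0.01 lid ('top', 'scene') [0.4482, -0.2129, -0.1236] cost 0.088 [2802, 2526]
-0.005 lid ('top', 'scene') [0.4485, -0.2119, -0.1302] cost 0.065 [2802, 2526]
0 lid ('top', 'scene') [0.4507, -0.2104, -0.1325] cost 0.05 [2802, 2526]
0.005 lid ('top', 'scene') [0.4518, -0.2083, -0.1341] cost 0.052 [2802, 2526]
0.01 lid ('top', 'scene') [0.4532, -0.208, -0.1359] cost 0.059 [2802, 2526]
```

View pics/s6.png

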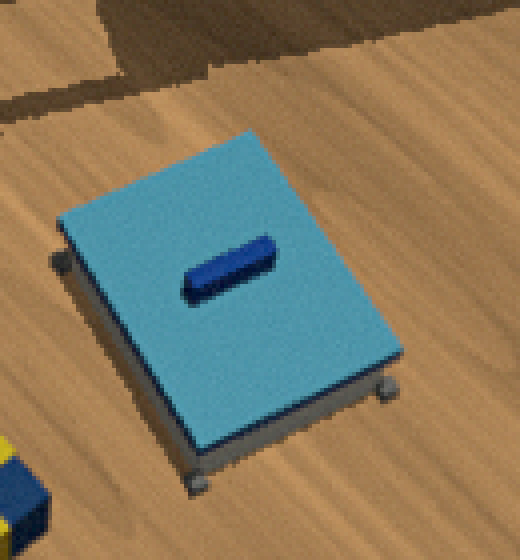

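The lid lies level and centred, rib at (230,268) in the crop; the fit prefers 50 mm height. I feel the rib top with shut fingers to confirm.

Call:
play_rows --plan '[{"slide": [10,42,10],"spin": 0},{"slide": [10,42,10],"spin": 0},{"slide": [10,42,10],"spin": 0},{"slide": [10,42,10],"spin": 0},{"slide": [10,41,10],"spin": 0},{"slide": [10,41,10],"spin": 0},{"slide": [0,0,10],"spin": 0},{"slide": [0,0,5],"spin": 0},{"slide": [0,0,5],"spin": 0},{"slide": [0,0,2],"spin": 0},{"slide": [0,0,2],"spin": 0},{"slide": [0,0,0],"spin": 0},{"slide": [0,0,0],"spin": 0}]' --claw 0

```text
t: 47.3
position: [0.5486, 0.0757, 0.0955]
orientation: [[-0.974, 0.227, 0.0], [0.227, 0.974, 0.0], [-0.0, 0.0, -1.0]]
ft_force: [-0.5, 0.7, 0.1]
opening: -0.0002
grasp_force: 0.0
```

Call:
play_rows --plan '[{"slide": [0,0,1],"spin": 0},{"slide": [0,0,1],"spin": 0},{"slide": [0,0,1],"spin": 0},{"slide": [0,0,1],"spin": 0},{"slide": [0,0,0],"spin": 0},{"slide": [0,0,0],"spin": 0}]'

```text
t: 48.05
position: [0.5485, 0.0759, 0.0913]
orientation: [[-0.974, 0.227, 0.0], [0.227, 0.974, 0.0], [-0.0, 0.0, -1.0]]
ft_force: [-0.2, -0.6, 0.5]
opening: -0.0
grasp_force: 0.0
```

Call:
play_rows --plan '[{"slide": [0,0,1],"spin": 0},{"slide": [0,0,1],"spin": 0},{"slide": [0,0,1],"spin": 0},{"slide": [0,0,0],"spin": 0},{"slide": [0,0,0],"spin": 0}]'

```text
t: 48.68
position: [0.5486, 0.0759, 0.09]
orientation: [[-0.974, 0.227, 0.0], [0.227, 0.974, -0.0], [-0.0, -0.0, -1.0]]
ft_force: [-6.4, -0.2, 11.0]
opening: 0.0004
grasp_force: 5.9
```

Call:
play_rows --plan '[{"slide": [0,0,-30],"spin": 0},{"slide": [0,0,-40],"spin": 0},{"slide": [0,0,-40],"spin": 0},{"slide": [0,0,0],"spin": 0}]'

```text
t: 49.18
position: [0.5511, 0.0759, 0.2026]
orientation: [[-0.974, 0.227, 0.008], [0.227, 0.974, -0.0], [-0.008, 0.002, -1.0]]
ft_force: [-0.6, 0.7, -0.5]
opening: -0.0001
grasp_force: 0.0
```

```bash
python3 - <<'E'
from fit import *
S={c:snap(c) for c in('top','scene')}
print(ground(S['top'],[[462.5,207],[428.5,237.5],[453.5,215]],.066)[:,:2].round(4))
a=cv2.cvtColor(S['top']['frame'],cv2.COLOR_RGB2BGR)[175:265,340:480]
b=cv2.cvtColor(S['scene']['frame'],cv2.COLOR_RGB2BGR)[80:200,220:360]
a=cv2.resize(a,(700,450),interpolation=3); b=cv2.resize(b,(700,600),interpolation=3)
cv2.imwrite('pics/s7.png',a); cv2.imwrite('pics/s8.png',b)
fit('pad',S,(.525,-.44,-.5),cams=('top',)); fit('pad',S,(.525,-.44,-.5),cams=('scene',)); fit('pad',S,(.525,-.44,-.5))
E
```

```text
[[ 0.5594 -0.4996]
 [ 0.4733 -0.3976]
 [ 0.5368 -0.4724]]
pad ('top',) [0.523, -0.4525, -0.5692] cost 0.191 [2062]
pad ('scene',) [0.5164, -0.454, -0.5715] cost 0.095 [1929]
pad ('top', 'scene') [0.5179, -0.4548, -0.5715] cost 0.144 [2062, 1929]
```

View pics/s7.png

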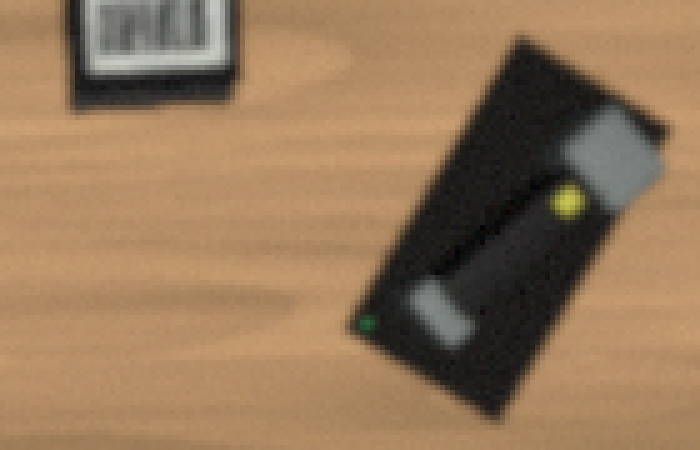

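View pics/s8.png

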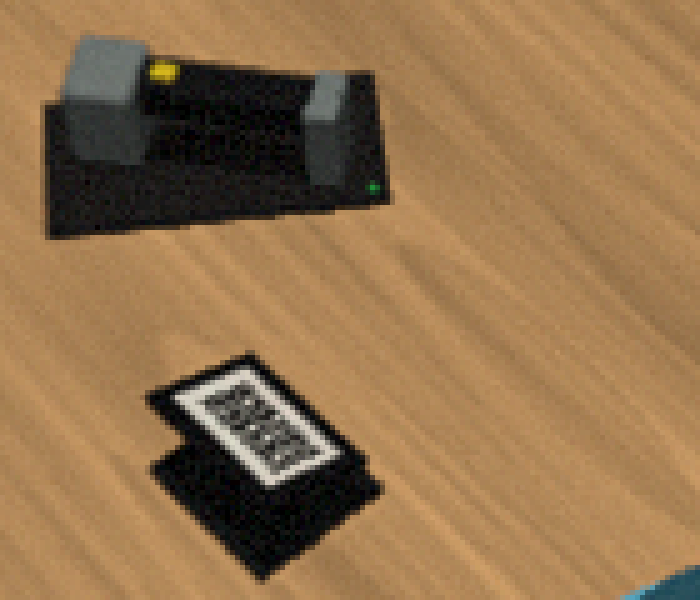

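Top crop: pad corners (518,37),(667,130),(500,420),(350,328); scanner head top centre (615,156), foot top centre (441,312), so the scanner is skewed about 0.3 rad from the pad. Scene crop: head top (109,70), foot top (327,95), label centre about (258,427).

```bash
python3 - <<'E'
from h import *
import pickle
S=pickle.load(open('S1.pkl','rb'))
f=lambda q,o:(np.array(q,float)+.5)/5-.5+o
T=lambda q,z:ground(S['top'],f(q,[340,175]),z)[:,:2]
C=lambda q,z:ground(S['scene'],f(q,[220,80]),z)[:,:2]
for n,g,P in(('top',T,[(518,37),(667,130),(500,420),(350,328)]),('scene',C,[(50,238),(42,103),(372,72),(390,202)])):
    w=g(P,.006); a=(w[0]+w[1]-w[2]-w[3])/2; print(n,'pad',w.mean(0).round(4),np.arctan2(a[1],a[0]).round(3),np.linalg.norm(a).round(3))
for n,g,h,t in(('top',T,(615,156),(441,312)),('scene',C,(109,70),(327,95))):
    w=g([h,t],.068); d=w[0]-w[1]; u=d/np.linalg.norm(d); print(n,'scanner origin',(w[0]-u*.0625).round(4),(w[1]+u*.073).round(4),np.arctan2(d[1],d[0]).round(3),np.linalg.norm(d).round(4))
E
python3 go.py ".52 -.45 .2 2.25"
```

```text
top pad [ 0.5224 -0.4523] -0.555 0.204
scene pad [ 0.5215 -0.4509] -0.571 0.207
top scanner origin [ 0.5225 -0.4516] [ 0.5219 -0.4509] -0.87 0.1364
scene scanner origin [ 0.5183 -0.4471] [ 0.5201 -0.4491] -0.859 0.1328
t 49.27 pose [0.5485, 0.0758, 0.1984] 2.913 open 0.0 F [-0.2, -0.3, -1.3]
spin 0.663 then slide mm [-391.3, -352.5, -1.6]
```

```bash
python3 go.py ".5207 -.4497 .14 2.278;.5207 -.4497 .036 2.278"
```

```text
t 49.27 pose [0.5485, 0.0758, 0.1984] 2.913 open 0.0 F [-0.2, -0.3, -1.3]
spin 0.635 then slide mm [-381.5, -362.6, 58.4]
spin 0.0 then slide mm [0.0, 0.0, 104.0]
```

Call:
play_rows --plan '[{"slide": [0,0,0],"spin": 0.159},{"slide": [0,0,0],"spin": 0.159},{"slide": [0,0,0],"spin": 0.159},{"slide": [0,0,0],"spin": 0.158},{"slide": [-32,-30,0],"spin": 0},{"slide": [-32,-30,0],"spin": 0},{"slide": [-32,-30,0],"spin": 0},{"slide": [-32,-30,0],"spin": 0},{"slide": [-32,-30,0],"spin": 0},{"slide": [-32,-30,0],"spin": 0},{"slide": [-32,-30,10],"spin": 0},{"slide": [-32,-30,10],"spin": 0},{"slide": [-32,-30,10],"spin": 0},{"slide": [-32,-30,10],"spin": 0},{"slide": [-32,-31,10],"spin": 0},{"slide": [-29,-31,8],"spin": 0},{"slide": [0,0,0],"spin": 0},{"slide": [0,0,0],"spin": 0},{"slide": [0,0,0],"spin": 0}]' --claw 0.85

```text
t: 51.65
position: [0.5209, -0.4475, 0.1399]
orientation: [[-0.65, 0.76, -0.0], [0.76, 0.65, 0.001], [0.001, 0.0, -1.0]]
ft_force: [-0.2, 0.2, -0.1]
opening: 0.0727
grasp_force: 0.0
```

```bash
python3 go.py ".5207 -.4497 .036 2.278"
```

```text
t 51.65 pose [0.5209, -0.4475, 0.1399] 2.279 open 0.0727 F [-0.2, 0.2, -0.1]
spin 0.001 then slide mm [-1.5, -1.6, 103.9]
```

Call:
play_rows --plan '[{"slide": [-1,-2,25],"spin": 0},{"slide": [0,0,25],"spin": 0},{"slide": [0,0,24],"spin": 0},{"slide": [0,0,20],"spin": 0},{"slide": [0,0,10],"spin": 0},{"slide": [0,0,0],"spin": 0},{"slide": [0,0,0],"spin": 0}]'

```text
t: 52.52
position: [0.5204, -0.4516, 0.0375]
orientation: [[-0.65, 0.76, 0.001], [0.76, 0.65, -0.001], [-0.002, 0.0, -1.0]]
ft_force: [0.3, 1.2, 0.1]
opening: 0.073
grasp_force: 0.0
```

Call:
play_rows --plan '[{"slide": [0,0,0],"spin": 0},{"slide": [0,0,0],"spin": 0},{"slide": [0,0,0],"spin": 0},{"slide": [0,0,0],"spin": 0},{"slide": [0,0,0],"spin": 0},{"slide": [0,0,0],"spin": 0},{"slide": [0,0,0],"spin": 0}]' --claw 0.1 --force 25

```text
t: 53.4
position: [0.5201, -0.4513, 0.0369]
orientation: [[-0.649, 0.76, 0.0], [0.76, 0.649, -0.001], [-0.001, -0.0, -1.0]]
ft_force: [-1.1, 2.0, 5.3]
opening: 0.0299
grasp_force: 28.8
```

Call:
play_rows --plan '[{"slide": [0,0,-15],"spin": 0},{"slide": [0,0,-25],"spin": 0},{"slide": [0,0,-30],"spin": 0},{"slide": [0,0,-30],"spin": 0},{"slide": [0,0,-20],"spin": 0},{"slide": [0,0,0],"spin": 0},{"slide": [0,0,0],"spin": 0},{"slide": [0,0,0],"spin": 0}]'

```text
t: 54.4
position: [0.519, -0.4502, 0.1542]
orientation: [[-0.65, 0.76, -0.002], [0.76, 0.65, 0.002], [0.003, -0.0, -1.0]]
ft_force: [-0.1, -0.2, -2.0]
opening: 0.0298
grasp_force: 27.7
```

```bash
cat > look.py <<'E'
import sys; from h import *
n,x0,y0,w,h,f=sys.argv[1],*map(int,sys.argv[2:7])
s=snap('scene'); a=cv2.cvtColor(s['frame'],cv2.COLOR_RGB2BGR)[y0:y0+h,x0:x0+w]
cv2.imwrite(f'pics/{n}.png',cv2.resize(a,None,fx=f,fy=f,interpolation=3))
E
python3 look.py s9 190 20 200 150 4; python3 go.py ".6 -.24 .16 3.182"
```

```text
t 54.45 pose [0.5191, -0.4503, 0.1544] 2.278 open 0.0295 F [-0.4, -0.2, -3.1]
spin -0.904 then slide mm [-89.3, 206.9, -5.6]
```

View pics/s9.png

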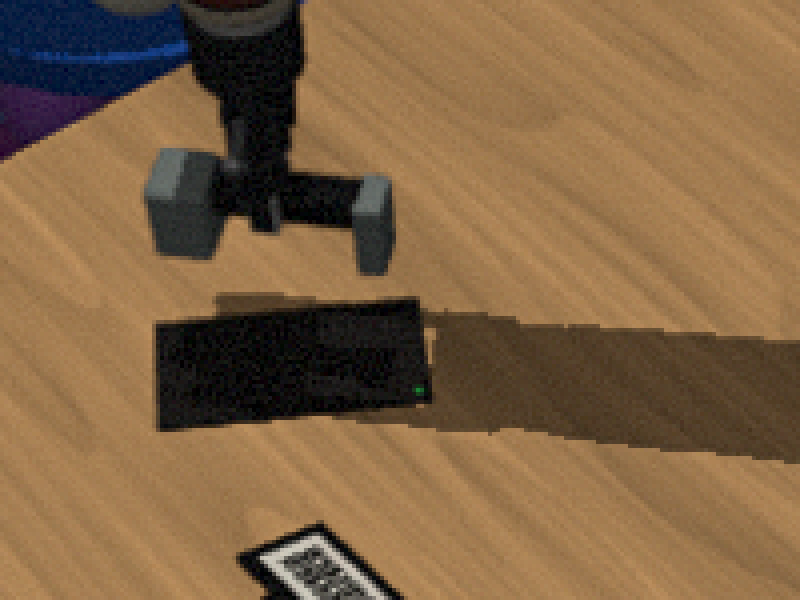

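The scanner hangs level in the grip (head at 185,205, foot at 375,225 in the crop), clear of the pad. The tool cannot tilt, so I'll pivot the scanner in the light grip by pressing its head flush against the sloping label, then back off.

```bash
python3 go.py ".5804 -.2385 .154 3.182; .5804 -.2385 .098 3.182"
```

```text
t 54.45 pose [0.5191, -0.4503, 0.1544] 2.278 open 0.0295 F [-0.4, -0.2, -3.1]
spin -0.904 then slide mm [-69.8, 209.2, 0.4]
spin 0.0 then slide mm [-0.0, 0.0, 56.0]
```

Call:
play_rows --plan '[{"slide": [0,0,0],"spin": -0.15},{"slide": [0,0,0],"spin": -0.15},{"slide": [0,0,0],"spin": -0.151},{"slide": [0,0,0],"spin": -0.151},{"slide": [0,0,0],"spin": -0.151},{"slide": [0,0,0],"spin": -0.151},{"slide": [0,0,0],"spin": 0},{"slide": [0,0,0],"spin": 0}]'

```text
t: 55.45
position: [0.5197, -0.4508, 0.1557]
orientation: [[-0.999, -0.037, -0.001], [-0.037, 0.999, 0.001], [0.001, 0.001, -1.0]]
ft_force: [0.7, -0.4, -2.0]
opening: 0.0295
grasp_force: 27.6
```

```bash
python3 go.py ".5804 -.2385 .154 3.182; .5804 -.2385 .098 3.182"
```

```text
t 55.45 pose [0.5197, -0.4508, 0.1557] -3.104 open 0.0295 F [0.7, -0.4, -2.0]
spin -0.003 then slide mm [-69.3, 209.7, 1.7]
spin 0.0 then slide mm [-0.0, 0.0, 56.0]
```

Call:
play_rows --plan '[{"slide": [-9,26,0],"spin": 0},{"slide": [-9,26,0],"spin": 0},{"slide": [-9,26,0],"spin": 0},{"slide": [-9,26,0],"spin": 0},{"slide": [-9,26,0],"spin": 0},{"slide": [-8,26,0],"spin": 0},{"slide": [-8,27,0],"spin": 0},{"slide": [-8,27,0],"spin": 0},{"slide": [0,0,0],"spin": 0},{"slide": [0,0,20],"spin": 0},{"slide": [0,0,20],"spin": 0},{"slide": [0,0,10],"spin": 0},{"slide": [0,0,0],"spin": 0},{"slide": [0,0,0],"spin": 0}]'

```text
t: 57.2
position: [0.5806, -0.2389, 0.1066]
orientation: [[-0.999, -0.04, 0.001], [-0.04, 0.999, -0.0], [-0.0, -0.0, -1.0]]
ft_force: [0.4, -0.3, -1.2]
opening: 0.0295
grasp_force: 27.6
```

```bash
python3 look.py s10 230 80 180 150 4
```

```text
(no output)
```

View pics/s10.png

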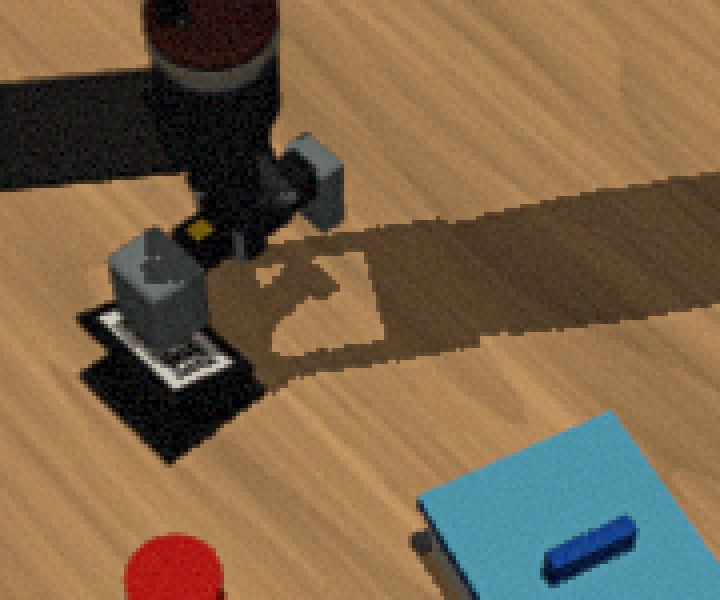

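The level head (155,285 in crop) hovers just above the label, aligned with the stand. I lower slowly, feeling for contact.

Call:
play_rows --plan '[{"slide": [0,0,4],"spin": 0},{"slide": [0,0,4],"spin": 0},{"slide": [0,0,3],"spin": 0},{"slide": [0,0,2],"spin": 0},{"slide": [0,0,2],"spin": 0},{"slide": [0,0,2],"spin": 0},{"slide": [0,0,0],"spin": 0}]'

```text
t: 58.12
position: [0.5791, -0.2389, 0.09]
orientation: [[-0.999, -0.04, -0.003], [-0.04, 0.999, -0.0], [0.003, -0.0, -1.0]]
ft_force: [-9.0, -0.4, 4.8]
opening: 0.0298
grasp_force: 27.8
```

Call:
play_rows --plan '[{"slide": [0,0,2],"spin": 0},{"slide": [0,0,2],"spin": 0},{"slide": [0,0,2],"spin": 0},{"slide": [0,0,0],"spin": 0}]'

```text
t: 58.62
position: [0.5775, -0.2389, 0.0836]
orientation: [[-0.999, -0.04, -0.006], [-0.04, 0.999, 0.0], [0.006, 0.0, -1.0]]
ft_force: [-13.5, -0.3, 8.2]
opening: 0.0297
grasp_force: 28.7
```

Call:
play_rows --plan '[{"slide": [0,0,2],"spin": 0},{"slide": [0,0,2],"spin": 0},{"slide": [0,0,2],"spin": 0},{"slide": [0,0,2],"spin": 0},{"slide": [0,0,0],"spin": 0}]'

```text
t: 59.25
position: [0.5784, -0.2389, 0.0755]
orientation: [[-0.999, -0.04, -0.004], [-0.04, 0.999, -0.0], [0.004, 0.0, -1.0]]
ft_force: [-9.6, -0.6, 3.8]
opening: 0.0294
grasp_force: 29.1
```

```bash
python3 look.py s11 230 80 130 110 5
```

```text
(no output)
```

View pics/s11.png

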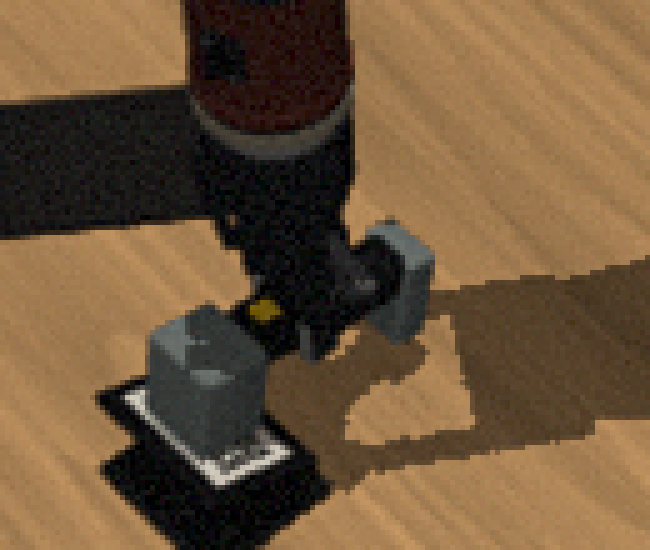

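The head (205,385 in crop) is visibly tilting against the slope; the foot drops toward the robot. Continue to flush.

Call:
play_rows --plan '[{"slide": [0,0,2],"spin": 0},{"slide": [0,0,2],"spin": 0},{"slide": [0,0,2],"spin": 0},{"slide": [0,0,0],"spin": 0}]'

```text
t: 59.8
position: [0.5788, -0.2389, 0.0695]
orientation: [[-0.999, -0.04, -0.003], [-0.04, 0.999, -0.0], [0.003, 0.0, -1.0]]
ft_force: [-7.9, -0.9, 4.8]
opening: 0.0297
grasp_force: 29.6
```

Call:
play_rows --plan '[{"slide": [0,0,2],"spin": 0},{"slide": [0,0,0],"spin": 0}]'

```text
t: 60.05
position: [0.579, -0.2389, 0.0676]
orientation: [[-0.999, -0.04, -0.003], [-0.04, 0.999, -0.0], [0.003, -0.0, -1.0]]
ft_force: [-8.4, -0.9, 4.3]
opening: 0.0295
grasp_force: 29.9
```

Call:
play_rows --plan '[{"slide": [0,0,2],"spin": 0},{"slide": [0,0,0],"spin": 0}]'

```text
t: 60.3
position: [0.5791, -0.2389, 0.0656]
orientation: [[-0.999, -0.04, -0.002], [-0.04, 0.999, -0.0], [0.002, -0.0, -1.0]]
ft_force: [-6.3, -0.4, 3.1]
opening: 0.0295
grasp_force: 30.1
```

Call:
play_rows --plan '[{"slide": [1,0,-4],"spin": 0},{"slide": [3,0,-8],"spin": 0},{"slide": [3,0,-10],"spin": 0},{"slide": [4,0,-10],"spin": 0},{"slide": [5,0,-10],"spin": 0},{"slide": [6,0,-10],"spin": 0},{"slide": [8,0,-7],"spin": 0},{"slide": [5,0,-3],"spin": 0},{"slide": [0,0,0],"spin": 0},{"slide": [0,0,0],"spin": 0}]'

```text
t: 61.55
position: [0.5452, -0.2397, 0.1269]
orientation: [[-0.999, -0.04, -0.0], [-0.04, 0.999, 0.0], [0.0, 0.0, -1.0]]
ft_force: [0.5, 0.5, -2.5]
opening: 0.0296
grasp_force: 29.2
```

```bash
python3 - <<'E'
from fit import *
import pickle
S={c:snap(c) for c in('top','scene')}; pickle.dump(S,open('S2.pkl','wb'))
p=telemetry.read_state()['position']; print(p)
lab=np.array([.644,-.236,.055])
a=cv2.cvtColor(S['scene']['frame'],cv2.COLOR_RGB2BGR); f=5; o=np.array([230,60])
im=cv2.resize(a[60:175,230:370],None,fx=f,fy=f,interpolation=3)
# overlay predicted head/foot box edges for tilts
for th,col in((.2,(255,0,0)),(.35,(0,255,0)),(.5,(0,0,255))):
    y=.04; Rz=cv2.Rodrigues(np.array([0,0,y]))[0]; R=Rz@cv2.Rodrigues(np.array([0,-th,0.]))[0]
    piv=p+[0,0,.019]; org=piv-R@np.array([.001,0,.050])
    print(th,'spot-label in label frame',((Rz@cv2.Rodrigues(np.array([0,-.35,0.]))[0]).T@(org+R@[.0625,0,-.07]-lab)).round(4))
    for b in(box(62.5,0,0,62,45,52),box(-73,0,0,62,22,40)):
        q=cv2.convexHull(proj(S['scene'],b@R.T+org).astype(np.float32)).reshape(-1,2)
        cv2.polylines(im,[np.round((q-o+.5)*f-.5).astype(np.int32)],True,col,1)
cv2.imwrite('pics/s12.png',im)
E
```

```text
[ 0.54529074 -0.23969515  0.12687529]
0.2 spot-label in label frame [-0.0188  0.0003 -0.0086]
0.35 spot-label in label frame [-0.0001  0.0003 -0.0008]
0.5 spot-label in label frame [0.0171 0.0003 0.0098]
```

View pics/s12.png

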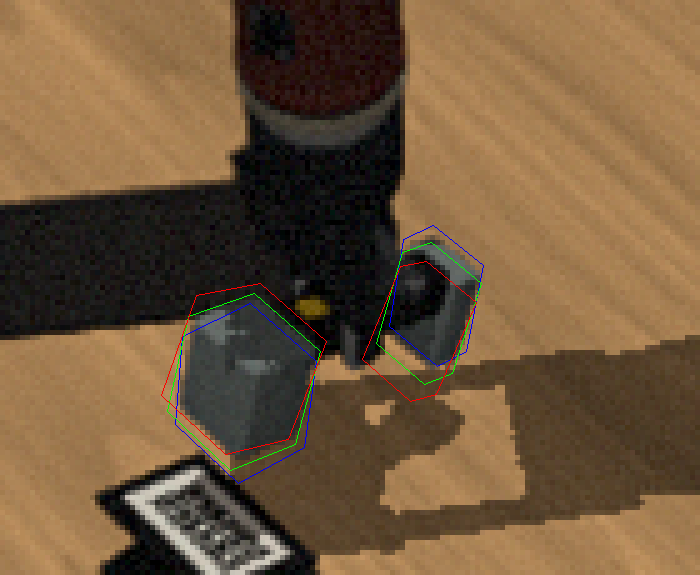

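Overlay: the green outlines (tilt 0.35) match head (249,380) and foot (430,300) best, and the spot lies on the label. Hold still there.

Call:
play_rows --plan '[{"slide": [0,0,0],"spin": 0},{"slide": [0,0,0],"spin": 0},{"slide": [0,0,0],"spin": 0},{"slide": [0,0,0],"spin": 0},{"slide": [0,0,0],"spin": 0},{"slide": [0,0,0],"spin": 0},{"slide": [0,0,0],"spin": 0},{"slide": [0,0,0],"spin": 0},{"slide": [0,0,0],"spin": 0},{"slide": [0,0,0],"spin": 0},{"slide": [0,0,0],"spin": 0},{"slide": [0,0,0],"spin": 0},{"slide": [0,0,0],"spin": 0},{"slide": [0,0,0],"spin": 0},{"slide": [0,0,0],"spin": 0},{"slide": [0,0,0],"spin": 0},{"slide": [0,0,0],"spin": 0},{"slide": [0,0,0],"spin": 0},{"slide": [0,0,0],"spin": 0},{"slide": [0,0,0],"spin": 0}]'

```text
t: 64.15
position: [0.5453, -0.2398, 0.1273]
orientation: [[-0.999, -0.04, -0.0], [-0.04, 0.999, 0.0], [-0.0, 0.0, -1.0]]
ft_force: [-0.1, 0.7, -2.2]
opening: 0.0294
grasp_force: 29.2
```

```bash
python3 - <<'E'
from fit import *
import pickle
S=pickle.load(open('S2.pkl','rb')); s=S['scene']; p=np.array([.5453,-.2397,.1269])
h=cv2.cvtColor(cv2.GaussianBlur(s['frame'],(3,3),0),cv2.COLOR_RGB2HSV)
m=(((h[...,1]<70)&(h[...,2]>42)&(h[...,2]<200))*255).astype(np.uint8)
T=[]
for c,w,hh in(((280,136),17,19),((316,120),13,16)):
    k=np.zeros_like(m); cv2.rectangle(k,(c[0]-w,c[1]-hh),(c[0]+w,c[1]+hh),255,-1)
    n,l,st,ce=cv2.connectedComponentsWithStats(m&k); i=1+st[1:,4].argmax(); print('comp',st[i].tolist())
    y,x=np.nonzero(l==i); T.append(hullimg(np.c_[x,y]))
lab=np.array([.644,-.236,.055]); Rz=cv2.Rodrigues(np.array([0,0,.04]))[0]
def pose(v):
    R=Rz@cv2.Rodrigues(np.array([0,-v[0],0.]))[0]; return R,p+[0,0,.019]-R@np.array([.001+v[1],0,.050+v[2]])
def cost(v):
    R,o=pose(v); e=0
    for t,b in zip(T,(box(62.5,0,0,62,45,52),box(-73,0,0,62,22,40))):
        g=hullimg(proj(s,b@R.T+o)); e+=1-(g&t).sum()/(g|t).sum()
    return e/2+ (v[1]**2+v[2]**2)*500
for t0 in(.25,.35,.45):
    a=minimize(cost,[t0,0,0],method='Nelder-Mead',options=dict(initial_simplex=[[t0,0,0],[t0+.1,0,0],[t0,.006,0],[t0,0,.006]])); R,o=pose(a.x)
    print(a.x.round(4),round(a.fun,3),((Rz@cv2.Rodrigues(np.array([0,-.35,0.]))[0]).T@(o+R@[.0625,0,-.07]-lab)).round(4))
E
```

```text
comp [267, 120, 26, 31, 598]
comp [309, 108, 17, 25, 177]
[ 0.278   0.0008 -0.002 ] 0.223 [-0.0096  0.0002 -0.0028]
[ 0.2899  0.0003 -0.0018] 0.223 [-0.0076  0.0002 -0.0024]
[ 0.2827  0.0005 -0.0022] 0.223 [-0.0087  0.0002 -0.0024]
```

Call:
play_rows --plan '[{"slide": [-3,0,0],"spin": 0},{"slide": [-2,0,0],"spin": 0},{"slide": [0,0,0],"spin": 0},{"slide": [0,0,0],"spin": 0},{"slide": [0,0,0],"spin": 0},{"slide": [0,0,0],"spin": 0},{"slide": [0,0,0],"spin": 0},{"slide": [0,0,0],"spin": 0},{"slide": [0,0,0],"spin": 0},{"slide": [0,0,0],"spin": 0},{"slide": [0,0,0],"spin": 0},{"slide": [0,0,0],"spin": 0},{"slide": [0,0,0],"spin": 0},{"slide": [0,0,0],"spin": 0},{"slide": [0,0,0],"spin": 0},{"slide": [0,0,0],"spin": 0},{"slide": [0,0,0],"spin": 0},{"slide": [0,0,0],"spin": 0}]'

```text
t: 66.4
position: [0.5504, -0.2396, 0.1273]
orientation: [[-0.999, -0.04, 0.0], [-0.04, 0.999, -0.0], [-0.0, -0.0, -1.0]]
ft_force: [-0.8, -0.4, -2.3]
opening: 0.0297
grasp_force: 29.2
```

```bash
python3 go.py ".522 -.4515 .16 3.182; .522 -.4515 .16 2.577; .522 -.4515 .037 2.577"
```

```text
t 66.4 pose [0.5504, -0.2396, 0.1273] -3.101 open 0.0297 F [-0.8, -0.4, -2.3]
spin -0.0 then slide mm [36.9, -210.5, -32.7]
spin 0.605 then slide mm [0.0, 0.0, -0.0]
spin 0.0 then slide mm [0.0, 0.0, 123.0]
```

Call:
play_rows --plan '[{"slide": [0,0,-16],"spin": 0},{"slide": [0,0,-16],"spin": 0},{"slide": [4,-23,0],"spin": 0},{"slide": [4,-23,0],"spin": 0},{"slide": [4,-23,0],"spin": 0},{"slide": [4,-23,0],"spin": 0},{"slide": [4,-23,0],"spin": 0},{"slide": [4,-24,0],"spin": 0},{"slide": [4,-24,0],"spin": 0},{"slide": [4,-24,0],"spin": 0},{"slide": [5,-24,0],"spin": 0},{"slide": [0,0,0],"spin": 0.151},{"slide": [0,0,0],"spin": 0.151},{"slide": [0,0,0],"spin": 0.151},{"slide": [0,0,0],"spin": 0.152},{"slide": [0,0,25],"spin": 0},{"slide": [0,0,25],"spin": 0},{"slide": [0,0,25],"spin": 0},{"slide": [0,0,10],"spin": 0},{"slide": [0,0,0],"spin": 0}]'

```text
t: 68.9
position: [0.5214, -0.4519, 0.0735]
orientation: [[-0.845, 0.535, -0.001], [0.535, 0.845, 0.001], [0.002, 0.0, -1.0]]
ft_force: [0.7, 0.4, -1.9]
opening: 0.0292
grasp_force: 29.2
```

```bash
python3 go.py ".522 -.4515 .037 2.577"
```

```text
t 68.9 pose [0.5214, -0.4519, 0.0735] 2.577 open 0.0292 F [0.7, 0.4, -1.9]
spin -0.0 then slide mm [-0.2, 0.7, 36.5]
```

Call:
play_rows --plan '[{"slide": [0,0,5],"spin": 0},{"slide": [0,0,3],"spin": 0},{"slide": [0,0,3],"spin": 0},{"slide": [0,0,3],"spin": 0},{"slide": [0,0,3],"spin": 0},{"slide": [0,0,3],"spin": 0},{"slide": [0,0,0],"spin": 0}]'

```text
t: 69.78
position: [0.5241, -0.4536, 0.057]
orientation: [[-0.845, 0.535, 0.005], [0.535, 0.845, -0.004], [-0.006, -0.001, -1.0]]
ft_force: [3.7, -1.5, 5.6]
opening: 0.0298
grasp_force: 30.2
```

Call:
play_rows --plan '[{"slide": [0,0,3],"spin": 0},{"slide": [0,0,3],"spin": 0},{"slide": [0,0,3],"spin": 0},{"slide": [0,0,2],"spin": 0},{"slide": [0,0,2],"spin": 0},{"slide": [0,0,0],"spin": 0}]'

```text
t: 70.53
position: [0.5249, -0.4549, 0.0452]
orientation: [[-0.845, 0.535, 0.007], [0.535, 0.845, -0.007], [-0.009, -0.002, -1.0]]
ft_force: [4.1, -3.6, 6.4]
opening: 0.0298
grasp_force: 30.5
```

Call:
play_rows --plan '[{"slide": [0,0,2],"spin": 0},{"slide": [0,0,2],"spin": 0},{"slide": [0,0,2],"spin": 0},{"slide": [0,0,1],"spin": 0},{"slide": [0,0,0],"spin": 0}]'

```text
t: 71.15
position: [0.5242, -0.4542, 0.0372]
orientation: [[-0.845, 0.535, 0.005], [0.535, 0.845, -0.005], [-0.007, -0.002, -1.0]]
ft_force: [3.3, -2.1, 5.0]
opening: 0.0295
grasp_force: 30.5
```

Call:
play_rows --plan '[{"slide": [0,0,1],"spin": 0},{"slide": [0,0,1],"spin": 0},{"slide": [0,0,0],"spin": 0}]'

```text
t: 71.53
position: [0.5241, -0.4541, 0.0351]
orientation: [[-0.845, 0.535, 0.005], [0.535, 0.845, -0.005], [-0.007, -0.002, -1.0]]
ft_force: [3.2, -2.6, 4.8]
opening: 0.0298
grasp_force: 30.5
```

Call:
play_rows --plan '[{"slide": [0,0,1],"spin": 0},{"slide": [0,0,1],"spin": 0},{"slide": [0,0,0],"spin": 0}]'

```text
t: 71.9
position: [0.5242, -0.4542, 0.034]
orientation: [[-0.845, 0.535, 0.005], [0.535, 0.845, -0.005], [-0.007, -0.002, -1.0]]
ft_force: [1.6, -1.1, 10.5]
opening: 0.0294
grasp_force: 31.1
```

Call:
play_rows --plan '[{"slide": [0,0,1],"spin": 0},{"slide": [0,0,1],"spin": 0},{"slide": [0,0,0],"spin": 0}]'

```text
t: 72.28
position: [0.5241, -0.4542, 0.0339]
orientation: [[-0.845, 0.535, 0.005], [0.535, 0.845, -0.005], [-0.006, -0.002, -1.0]]
ft_force: [-3.2, 3.7, 21.1]
opening: 0.0299
grasp_force: 32.5
```

Hard stop: both ends rest on the pad. Relax, release, retreat.

Call:
play_rows --plan '[{"slide": [0,0,-2],"spin": 0},{"slide": [0,0,-1],"spin": 0},{"slide": [0,0,0],"spin": 0}]'

```text
t: 72.65
position: [0.5237, -0.4538, 0.034]
orientation: [[-0.845, 0.535, 0.004], [0.535, 0.845, -0.004], [-0.006, -0.001, -1.0]]
ft_force: [2.7, -2.9, 8.6]
opening: 0.0297
grasp_force: 31.0
```

Call:
play_rows --plan '[{"slide": [0,0,0],"spin": 0},{"slide": [0,0,0],"spin": 0},{"slide": [0,0,0],"spin": 0},{"slide": [0,0,0],"spin": 0},{"slide": [0,0,-15],"spin": 0},{"slide": [0,0,-30],"spin": 0},{"slide": [0,0,-40],"spin": 0},{"slide": [0,0,-40],"spin": 0},{"slide": [30,40,0],"spin": 0},{"slide": [30,40,0],"spin": 0},{"slide": [30,40,0],"spin": 0},{"slide": [0,0,0],"spin": 0},{"slide": [0,0,0],"spin": 0},{"slide": [0,0,0],"spin": 0}]' --claw 0.85

```text
t: 74.4
position: [0.5103, -0.3038, 0.157]
orientation: [[-0.844, 0.536, 0.001], [0.536, 0.844, -0.001], [-0.001, -0.0, -1.0]]
ft_force: [-0.1, 0.2, -0.7]
opening: 0.0722
grasp_force: 0.0
```

```bash
python3 - <<'E'
from fit import *
S={c:snap(c) for c in('top','scene')}
s=S['scene']; h=cv2.cvtColor(cv2.GaussianBlur(s['frame'],(3,3),0),cv2.COLOR_RGB2HSV)
for c in S: print(c,[(np.round(b['xy']).tolist(),round(b['conf'],2),ground(S[c],b['xy'],.045)[0,:2].round(3).tolist()) for b in spotter.boxes_of(c,'scanner')[:1]])
s=S['top']; h=cv2.cvtColor(cv2.GaussianBlur(s['frame'],(3,3),0),cv2.COLOR_RGB2HSV)
m=(((h[...,1]<45)&(h[...,2]>75)&(h[...,2]<160))*255).astype(np.uint8); k=np.zeros_like(m); cv2.circle(k,(443,222),38,255,-1)
n,l,st,ce=cv2.connectedComponentsWithStats(m&k)
for i in range(1,n):
    if st[i,4]>20: print(st[i].tolist(),ce[i].round(1),ground(s,ce[i],.066)[0,:2].round(4))
fit('lid',S,(.5485,.0757,-.229),z=.05,r=50)
im=cv2.cvtColor(S['scene']['frame'],cv2.COLOR_RGB2BGR)[70:300,200:480]
cv2.imwrite('pics/s13.png',cv2.resize(im,None,fx=2.6,fy=2.6,interpolation=3))
E
```

```text
top [([456.0, 203.0], 0.72, [0.573, -0.487])]
scene [([255.0, 100.0], 0.75, [0.533, -0.467])]
[448, 192, 21, 20, 263] [458.2 201.5] [ 0.5758 -0.4875]
lid ('top', 'scene') [0.5476, 0.0735, -0.2242] cost 0.032 [3013, 3800]
```

View pics/s13.png

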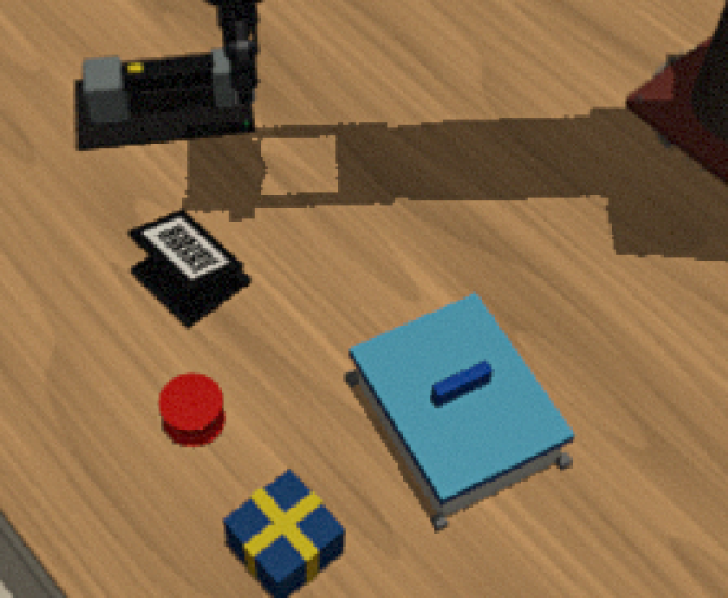

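The scanner stands upright and lined up on its pad (head at 105,85, foot at 225,75 in the crop), about 3 mm off centre. The lid is level on the tub and the gripper is clear.

```bash
python3 -c "
from bench import order; print(order.finish_job())"
```

```text
the job is handed in; nothing more can be done
None
```

I handed the job in at about 74 s of the allowed 210, and I got no verdict back: all four ducks are in the tub, the lid is on with the seal fully squashed, the scanner was held about 7 cm from the label for over two seconds (measured tilt 0.28–0.35 rad against the label's 0.35), and it is back on its pad about 3 mm off centre.

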